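# Square a plant-marker plate into the marking jig with a nudging stick

### The job

Take the red-handled nudging stick out of its white ceramic holder and, with its tip, gently nudge the blue stoneware marker plate along the jig board: press it lightly home first against the far metal fence, then along that fence against the left one, so that it ends flush with both. The glaze chips easily, so push it only with the stick and never hard. Then stand the stick back fully down in its holder, leaving the plate snug in the corner and the other things where they are.

Things in the scene. Friction and masses are not known exactly. Their poses are not given: they have to be found in the camera images.
- jig: Fixed marking jig: plywood board 230 x 230 x 10 mm with two aluminium fences 16 mm wide, 16 mm above the board. Origin: centre of its underside. Far fence: along jig y from -85 to +60 mm, inner face nominally at jig x = +90. Left fence: along jig x from -80 to +82 mm, inner face nominally at jig y = +70. Square to each other; the board is open towards -x and -y.
- jig_corner (a point): Nominal meeting point of the two inner fence faces, on the board's top, jig axes (jig x, y, z = 90, 70, 10 mm). Each fence slides and is clamped anywhere up to 6 mm nearer or farther than nominal (far fence along jig x, left along y); this is not in the poses: find it by feel or sight. Clamped they are rigid: pushing on, the force grows by some 4 N per mm.
- plate: Loose blue stoneware marker plate 60 (its x) x 90 (its y) x 8 mm, 80 to 150 g, flat on the jig board. Origin: centre of its underside. Starts clear of both fences, turned at most 0.3 rad from square to the jig. Sliding takes roughly 0.2 to 0.6 N. The stick may push it with at most 10 N; 3 to 5 N is plenty.
- stick: Nudging stick, 94 mm long, 60 g, upright in the holder. Origin: centre of its flat lower tip, z up along it. Wooden shank 14 mm diameter from 0 to 40 mm, brass collar 34 mm diameter to 46 mm, red handle 22 x 22 mm square (faces along its x and y) to 94 mm. Stored, the collar rests on the holder's top and the tip is 10 mm above the shelf.
- holder: White ceramic marker holder fixed to the shelf, block 70 x 70 x 50 mm with one square socket 20 x 20 mm, 44 mm deep, open at the top in the middle. Origin: centre of its underside. The holder and the saucer stand either side of the jig, either way round.
- saucer: Bystander: terracotta saucer, 100 mm across, 22 mm high, loose. Origin: centre of its underside.
- clipper: Bystander: green pruning clipper lying on the shelf, about 160 mm long along its y, 17 mm high, loose. Origin: near its middle, on the underside.
- bottle: Bystander: closed white spray bottle, 68 mm diameter, 183 mm high, loose. Origin: centre of its underside.
Not all that is in view belongs to the job. There is more than one size of the plate; the one meant has the size given above.

How it is judged:
On the way, in this order (a step that is already met when the one before it is completed fails the run):
1. the stick is lifted clear out of the holder (z of stick in the frame of holder above 0.055 m), for 0.1 s.
2. the plate is flush with the far fence (within 2.5 mm, nearly parallel) while the stick presses it lightly, with more than 2 N (x of far_fence_c0 in the frame of plate below 0.0405 m and angle between the x axis of plate and the x axis of jig, either way round below 0.035 rad and contact force between stick and plate above 2 N), for 0.1 s.
3. the plate sits square in the corner (within 1.5 mm of both fences) while the stick presses it lightly, with more than 2 N (x of far_fence_c0 in the frame of plate below 0.0395 m and y of left_fence_c0 in the frame of plate below 0.0545 m and angle between the x axis of plate and the x axis of jig, either way round below 0.02 rad and contact force between stick and plate above 2 N), for 0.1 s.
At the end, for the whole second after the job is handed in: The plate lies flat on the board, its far and left edges within 1.5 mm of the far and left fence and parallel to them within 0.02 rad; the stick stands upright in the holder's socket with its collar on the holder's top (within 3 mm); all released and at rest (x of far_fence_c0 in the frame of plate between 0.0365 and 0.0395 m and y of left_fence_c0 in the frame of plate between 0.0515 and 0.0545 m and angle between the x axis of plate and the x axis of jig, either way round below 0.02 rad and z of plate in the frame of jig below 0.012 m and horizontal distance between stick and holder below 0.008 m and z of stick in the frame of holder below 0.013 m and angle between stick's own z axis and vertical below 0.1 rad and linear speed of each of stick, plate below 0.01 m/s); the robot touches nothing.
It fails at once if the stick pushes the plate with more than 10 N (contact force between stick and plate above 10 N).
It fails at once if the gripper fingers or the arm touch the plate (contact force between any of the fingers, the arm and plate above 0.5 N).
It fails at once if the plate is lifted or tipped off the board (z of plate in the frame of jig above 0.016 m or angle between plate's own z axis and vertical above 0.1 rad).
It fails at once if the saucer, the clipper or the spray bottle is moved by more than 20 mm (distance of any of saucer, clipper, bottle from where it was at the start of the episode above 0.02 m).
It also fails if it takes over 67 s, if anything falls off the work surface, if the arm or the gripper's body presses on something with over 40 N, if the wrist force passes 120 N, or if a joint passes its speed limit or range.

### The arm

A 6-joint arm with a two-finger parallel gripper is mounted at the origin on the work surface. World frame = base frame: x ahead of the robot, y to its left, z up, the work surface at z = 0. Lengths are in m, angles in rad, forces in N, time in s.
With the tool pointing down it reaches from about 0.3 to 0.75 m from the base axis. Payload 8.5 kg.
Tool frame: the origin (TCP) lies at the very end of the fingers, on their centre line; the grasp point (between the pads) lies 19 mm behind it; z points along the fingers, y is the direction in which the jaws open and shut (so a half turn about z gives the same grasp; the last joint's range is limited). The gripper opens to 88 mm and grips with 3 to 60 N. Pads are 18 mm wide; open, the fingers measure 123 mm over their backs; the gripper's body (75 mm by 187 mm) begins 45 mm behind the grasp point.
Start: joints at [-1.541, 0.381, 1.297, -0, 1.464, -0.215], TCP at [0.133, -0.534, 0.239] pointing down, gripper open.
Joint ranges: [-3.11, 3.11], [-0.89, 2.33], [0.22, 2.48], [-1.42, 4.56], [0.17, 2.85], [-2.88, 2.88]. Speed limits (rad/s): [2.39, 2.39, 3.14, 3.14, 3.14, 3.14].

### API

Orientations are given as a unit quaternion [x, y, z, w].
In Python, from cell import readout, cams, arm gives the robot as it stands.
- The arm moves only by the shell command python3 -m crank 'ROWS' [FORCE]. ROWS is JSON, a list of rows, each an object with "claw": the finger opening in m, from 0 to 0.0881; "delta_pos": the shift along the tool's x, y, z in m, a list of three; "rot": the turn, a rotation vector about the tool's x, y, z in rad, a list of three. In form: [{"claw": claw, "delta_pos": [tx, ty, tz], "rot": [wx, wy, wz]}, ...]. A call has 1 to 5 rows; each row shifts and turns the pose as measured when the row begins, along the tool's axes as they then stand; what a row does not reach is not made up. A row lasts 1/12 s, in which the tool goes at most 41.7 mm and 7.16 degrees, less where a joint would pass 70% of its speed; a pose out of reach is approached as far as the arm can. A call with a gripper value outside its range is refused whole. The fingers move at their own pace and stop on an object; FORCE is the grip in N (left out, the last holds). Time passes only in rows, so rows that do not move let the fingers close. It gives the time, the measured TCP pose, the force and the opening at its end, in the units of the state.
- readout.state(): the state, without advancing time (a new reading comes with each control period).
- cams.grab_frame(name): name is "scene" or "side" or "wrist"; returns a dict with "pixels" (420x560x3 uint8, red, green, blue), "z_map" (420x560 float32, m along the optical axis (not along the pixel's ray), 0 where there is no reading), "fx", "fy", "cx", "cy" (pixels), "T" (4x4, takes a point from camera to world coordinates). Camera axes: x right, y up, looking along -z (the intrinsics and any distortion apply to the point x, -y, -z); pixel columns grow to the right and rows downward; lengths in m; the calibration is good to about 2 mm. A picture is of the moment at which its call begins.
- arm.close_job(): hands the job in, once; it reports no verdict.
The state is a dict: "clock": time; "qpos": joint angles; "qvel": joint speeds; "joint_efforts": joint torques, N m; "ee_pos": TCP position; "eef_rot": TCP orientation; "wrist_force": force on the tool from outside, world axes, zero at the start; "torque": the same for the moment, N m; "opening": finger opening in m.
Only numpy, scipy, OpenCV 4.12 (cv2) and the standard library are available. Lean on these libraries where they do the work, as an engineer would, in place of code of your own. Each camera call takes 0.05 s, during which the arm holds its last target.

## Working session

There is one attempt and no reset: what is moved stays moved. The work goes in short steps, Python scripts to look and compute and a shell command to move; the robot and the scene stay as the last step left them, time stands still between calls to the robot, and variables do not carry over. Pictures are saved under pics/ and viewed, and the job is handed in when it is done.

```bash
ls; mkdir -p pics
python3 - <<'E'
from cell import readout,cams
import cv2,pickle
print(readout.state())
for n in ("scene","side","wrist"):
    f=cams.grab_frame(n); pickle.dump(f,open(f'pics/{n}0.pkl','wb'))
    cv2.imwrite(f'pics/{n}0.png',f['pixels'][:,:,::-1]); print(n,f['fx'],f['fy'],f['cx'],f['cy'],f['T'].round(3).tolist(),[k for k in f])
E
```

```text
pics
{'clock': 0.0, 'qpos': array([-1.54134054e+00,  3.81174321e-01,  1.29825892e+00, -3.35059512e-06,
        1.46356551e+00, -2.15302472e-01]), 'qvel': array([ 8.69163749e-04, -7.72897525e-04, -1.68719716e-06,  1.78755484e-03,
        2.29556088e-04,  1.29972273e-03]), 'joint_efforts': array([-5.59924720e-04, -4.37928593e+01, -2.24555790e+01,  7.13070855e-02,
        3.53223318e-02, -1.02321210e-04]), 'ee_pos': array([ 0.13326425, -0.53332623,  0.23815002]), 'eef_rot': array([ 9.92520748e-01,  1.22074036e-01,  6.35772128e-05, -7.00169223e-04]), 'wrist_force': array([-0.22178447, -0.26672538, -0.27789816]), 'torque': array([-0.01608975, -0.02186208, -0.03782732]), 'opening': 0.08824960409336181}
scene 392.0943166065883 392.0943166065883 285.61321012102053 212.00878026732664 [[0.095, -0.67, 0.736, 1.14], [0.995, 0.049, -0.084, -0.073], [0.02, 0.741, 0.672, 0.617], [0.0, 0.0, 0.0, 1.0]] ['pixels', 'z_map', 'fx', 'fy', 'cx', 'cy', 'T']
side 496.5581654737429 496.5581654737429 291.3591585619068 212.56230798432702 [[-0.699, 0.356, -0.62, -0.263], [-0.715, -0.34, 0.611, 0.758], [0.007, 0.871, 0.492, 0.639], [0.0, 0.0, 0.0, 1.0]] ['pixels', 'z_map', 'fx', 'fy', 'cx', 'cy', 'T']
wrist 308.44556104240417 308.44556104240417 283.663365700702 205.2886192086285 [[0.242, 0.925, 0.293, 0.209], [-0.97, 0.231, 0.073, -0.514], [0.0, -0.302, 0.953, 0.383], [0.0, 0.0, 0.0, 1.0]] ['pixels', 'z_map', 'fx', 'fy', 'cx', 'cy', 'T']
```

View pics/scene0.png

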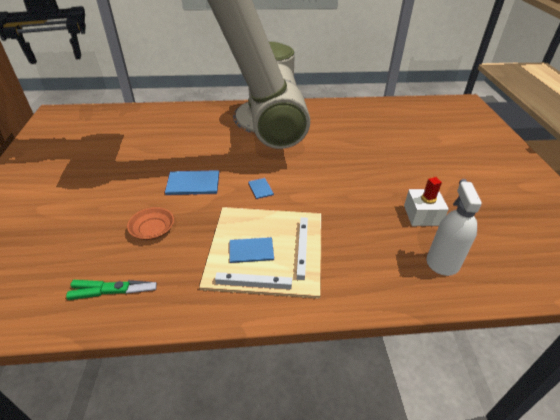

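View pics/side0.png

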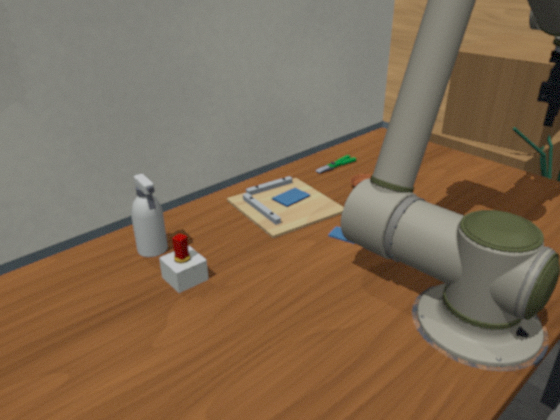

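View pics/wrist0.png

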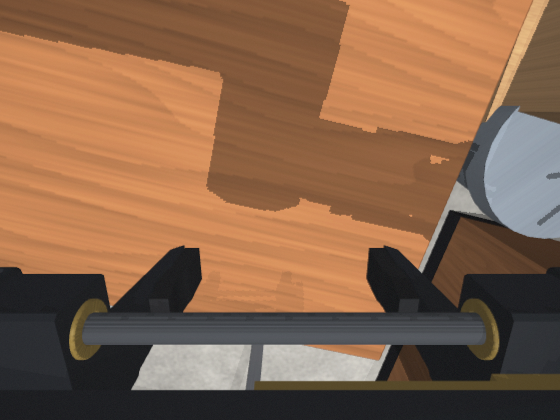

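The scene view shows the jig at (265,250) with its far fence along the bottom (255,281) and its left fence on the right (303,248). The holder and stick are at (428,205), with the bottle close by at (452,240). The saucer is at (150,225) and the clipper at (110,288).

There are three blue plates: (251,250) on the board, a larger one at (192,183) and a small one at (260,188). The one on the board fits the description. I'll confirm by size and a crop.

```bash
cat > h.py <<'E'
import numpy as np,pickle,cv2
def load(n): return pickle.load(open(f'pics/{n}.pkl','rb'))
def pts(f,uv):
    uv=np.atleast_2d(uv).astype(float); u,v=uv.T
    z=f['z_map'][np.round(v).astype(int),np.round(u).astype(int)]
    p=np.c_[(u-f['cx'])/f['fx']*z,-(v-f['cy'])/f['fy']*z,-z]
    return p@f['T'][:3,:3].T+f['T'][:3,3]
def ray(f,uv,zw):  # intersect pixel ray with plane z=zw
    uv=np.atleast_2d(uv).astype(float); u,v=uv.T
    d=np.c_[(u-f['cx'])/f['fx'],-(v-f['cy'])/f['fy'],-np.ones(len(u))]@f['T'][:3,:3].T
    c=f['T'][:3,3]; return c+d*((zw-c[2])/d[:,2])[:,None]
def cloud(f):
    H,W=f['z_map'].shape; u,v=np.meshgrid(np.arange(W),np.arange(H))
    return pts(f,np.c_[u.ravel(),v.ravel()]).reshape(H,W,3)
def proj(f,p):
    p=np.atleast_2d(p); c=(p-f['T'][:3,3])@f['T'][:3,:3]
    return np.c_[f['cx']+f['fx']*c[:,0]/-c[:,2],f['cy']-f['fy']*c[:,1]/-c[:,2]]
E
python3 - <<'E'
from h import *
f=load('scene0'); c=f['pixels']; P=cloud(f)
hsv=cv2.cvtColor(c,cv2.COLOR_RGB2HSV)
blue=cv2.inRange(hsv,(95,120,60),(125,255,255))
n,l,s,ce=cv2.connectedComponentsWithStats(blue)
for i in range(1,n):
    if s[i,4]>80:
        q=P[l==i]; r=cv2.minAreaRect(q[:,:2].astype(np.float32)*1000); print('blue',s[i].tolist(),r,np.median(q[:,2]))
for name,uv in dict(sauc=(150,225),clip=(120,288),bot=(468,190),hold=(415,200),hold2=(440,203),table=(350,250),board=(220,230),ff=(255,279),lf=(303,240),red=(433,182)).items(): print(name,pts(f,uv).round(4))
cr=lambda x0,x1,y0,y1,k,n:cv2.imwrite(f'pics/{n}.png',cv2.resize(c[y0:y1,x0:x1,::-1],None,fx=k,fy=k,interpolation=cv2.INTER_CUBIC))
cr(195,335,200,300,5,'jig0c'); cr(390,490,165,280,5,'hold0c')
E
```

```text
blue [166, 172, 52, 22, 1039] ((721.894287109375, -180.11851501464844), (853.7959594726562, 127.03240966796875), 5.955516338348389) 0.010056221229791884
blue [250, 179, 22, 19, 270] ((738.121826171875, -49.043495178222656), (803.3435668945312, 50.646297454833984), 0.24458618462085724) 0.004978372038355328
blue [231, 238, 42, 24, 859] ((849.607421875, -77.29214477539062), (580.6322021484375, 83.52964782714844), 0.4039684236049652) 0.017104600657142366
sauc [[ 0.4898 -0.301   0.0054]]
clip [[ 0.6657 -0.3268  0.0131]]
bot [[0.6269 0.3134 0.1813]]
hold [[0.4978 0.2933 0.0491]]
hold2 [[0.5118 0.3463 0.049 ]]
table [[0.5927 0.1295 0.    ]]
board [[ 0.5204 -0.1459  0.0086]]
ff [[ 0.6739 -0.0745  0.0252]]
lf [[0.5795 0.0291 0.0249]]
red [[0.5054 0.3167 0.1051]]
```

View pics/jig0c.png

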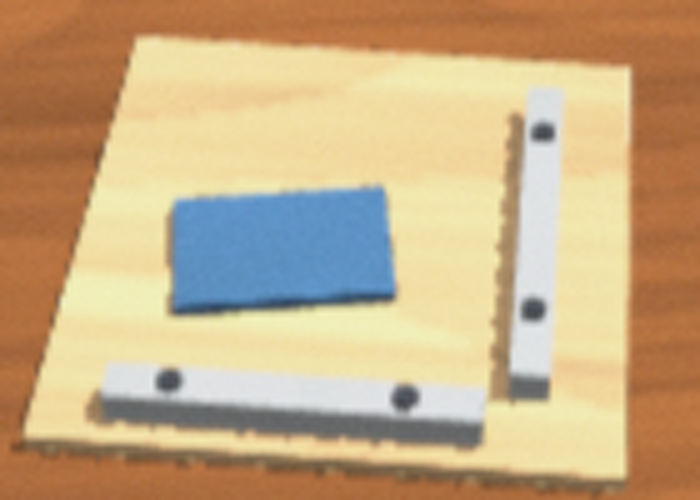

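View pics/hold0c.png

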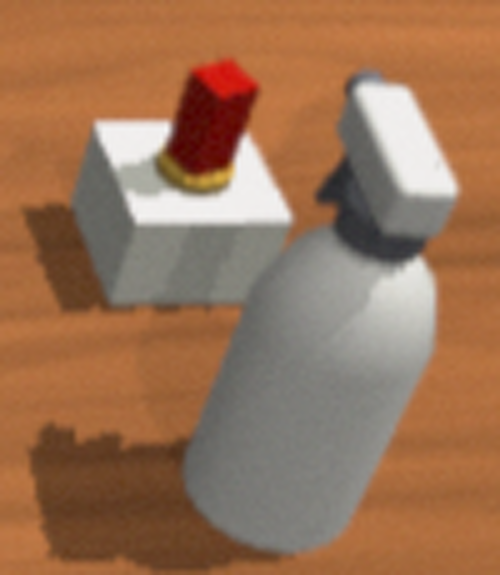

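```bash
cat > m.py <<'E'
from h import *
f=load('scene0')
def im(c,x0,y0,k=5): return (np.array(c,float)+.5)/k-.5+[x0,y0]
def rep(n,c,x0,y0,z):
    q=ray(f,im(c,x0,y0),z); print(n,(q[:,:2]*1000).round(1).tolist(),'mean',(q.mean(0)[:2]*1000).round(1),'sides',(np.linalg.norm(q-np.roll(q,-1,0),axis=1)*1000).round(1),'ang',[round(float(np.arctan2(*(np.roll(q,-1,0)-q)[i,1::-1])),3) for i in range(len(q))]); return q
J=rep('board',[(136,38),(631,67),(627,478),(22,437)],195,200,.01)
rep('plate',[(175,201),(383,187),(395,295),(173,304)],195,200,.018)
rep('far top',[(108,362),(488,387),(482,420),(102,398)],195,200,.026)
rep('left top',[(527,88),(563,88),(549,376),(510,376)],195,200,.026)
rep('holder',[(97,121),(238,121),(292,222),(135,222)],390,165,.05)
rep('handle',[(190,68),(233,58),(258,90),(217,100)],390,165,.104)
rep('bottle base',[(184,470),(350,510),(290,550)],390,165,0)
s=load('side0')
cv2.imwrite('pics/sidec.png',cv2.resize(s['pixels'][155:295,120:350,::-1],None,fx=3.4,fy=3.4,interpolation=cv2.INTER_CUBIC))
E
python3 m.py
```

```text
board [[446.6, -143.7], [483.2, 83.6], [709.6, 45.2], [672.6, -180.9]] mean [578.  -48.9] sides [230.2 229.6 229.1 229.1] ang [1.411, -0.168, -1.733, 2.979]
plate [[560.8, -123.9], [559.2, -36.1], [619.8, -35.4], [617.7, -124.1]] mean [589.4 -79.9] sides [87.8 60.6 88.7 56.9] ang [1.589, 0.012, -1.595, 3.138]
far top [[651.9, -147.8], [675.4, -4.0], [690.6, -7.9], [669.1, -149.4]] mean [671.8 -77.2] sides [145.7  15.8 143.1  17.2] ang [1.409, -0.25, -1.722, 3.047]
left top [[510.8, 31.1], [512.0, 47.1], [671.9, 19.9], [670.8, 5.0]] mean [591.4  25.8] sides [ 16.  162.3  14.9 162.1] ang [1.498, -0.169, -1.649, 2.98]
holder [[458.5, 292.3], [463.1, 358.7], [533.9, 355.5], [528.8, 285.9]] mean [496.1 323.1] sides [66.5 70.8 69.9 70.6] ang [1.501, -0.045, -1.643, 3.05]
handle [[490.1, 310.6], [484.4, 332.4], [507.4, 334.5], [512.9, 314.1]] mean [498.7 322.9] sides [22.5 23.1 21.2 23.1] ang [1.83, 0.094, -1.306, -2.992]
bottle base [[628.9, 284.5], [655.3, 345.4], [673.6, 312.1]] mean [652.6 314. ] sides [66.4 38.  52.6] ang [1.161, -1.069, -2.588]
```

View pics/sidec.png

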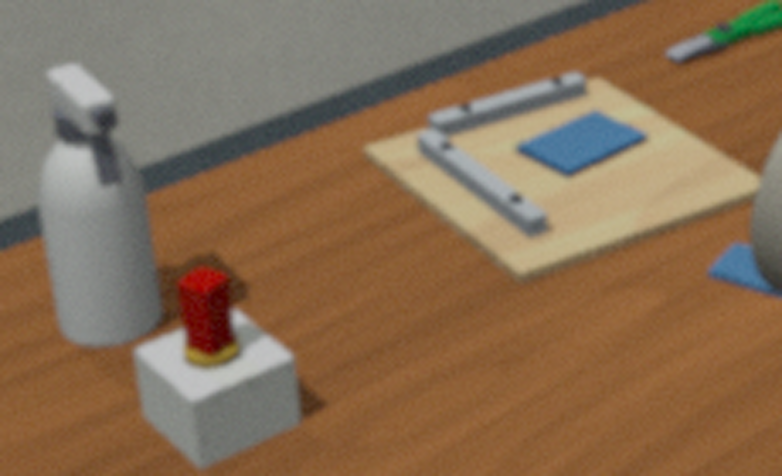

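The plate on the board measures about 89 x 59 mm, so it is the 60 x 90 one. The other two are a larger and a smaller plate. The holder is at about (496,323) mm with the stick in it. The jig is at (578,-49) with yaw -0.163. Next I move out around the base.

```bash
python3 -m crank '[{"claw":0.088,"delta_pos":[0.036,-0.015,0],"rot":[0,0,0]},{"claw":0.088,"delta_pos":[0.036,-0.015,0],"rot":[0,0,0]},{"claw":0.088,"delta_pos":[0.036,-0.015,0],"rot":[0,0,0]},{"claw":0.088,"delta_pos":[0.036,-0.015,0],"rot":[0,0,0]},{"claw":0.088,"delta_pos":[0.036,-0.015,0],"rot":[0,0,0]}]' 20
python3 -m crank '[{"claw":0.088,"delta_pos":[0.036,-0.015,0],"rot":[0,0,0]},{"claw":0.088,"delta_pos":[0.036,-0.015,0],"rot":[0,0,0]},{"claw":0.088,"delta_pos":[0.036,-0.015,0],"rot":[0,0,0]},{"claw":0.088,"delta_pos":[0.036,-0.015,0],"rot":[0,0,0]},{"claw":0.088,"delta_pos":[0.03,-0.025,0],"rot":[0,0,0]}]'
```

```text
clock: 0.57
ee_pos: [0.2897, -0.4171, 0.236]
eef_rot: [0.993, 0.116, -0.001, -0.002]
wrist_force: [1.4, -0.5, 0.3]
opening: 0.088
clock: 0.98
ee_pos: [0.4464, -0.2874, 0.2353]
eef_rot: [0.993, 0.115, -0.001, -0.002]
wrist_force: [0.2, 0.3, 0.0]
opening: 0.088
```

```bash
for i in 1 2 3; do python3 -m crank '[{"claw":0.088,"delta_pos":[0.012,-0.037,0],"rot":[0,0,0]},{"claw":0.088,"delta_pos":[0.012,-0.037,0],"rot":[0,0,0]},{"claw":0.088,"delta_pos":[0.012,-0.037,0],"rot":[0,0,0]},{"claw":0.088,"delta_pos":[0.012,-0.037,0],"rot":[0,0,0]},{"claw":0.088,"delta_pos":[0.012,-0.037,0],"rot":[0,0,0]}]'; done
python3 - <<'E'
from cell import readout,cams
import cv2,pickle
f=cams.grab_frame('wrist'); pickle.dump(f,open('pics/wrist1.pkl','wb'));cv2.imwrite('pics/wrist1.png',f['pixels'][:,:,::-1]);print(f['T'].round(3).tolist()); print(readout.state()['ee_pos'],readout.state()['eef_rot'])
E
```

```text
clock: 1.4
ee_pos: [0.4651, -0.0849, 0.2339]
eef_rot: [0.993, 0.116, -0.002, -0.003]
wrist_force: [0.4, 0.3, 0.6]
opening: 0.088
clock: 1.82
ee_pos: [0.479, 0.1189, 0.2349]
eef_rot: [0.993, 0.115, -0.002, -0.003]
wrist_force: [0.8, -0.7, 0.7]
opening: 0.0882
clock: 2.23
ee_pos: [0.4927, 0.3234, 0.2355]
eef_rot: [0.993, 0.116, -0.003, -0.003]
wrist_force: [0.8, -0.7, 0.5]
opening: 0.0879
[[0.229, 0.926, 0.3, 0.57], [-0.973, 0.22, 0.065, 0.341], [-0.006, -0.307, 0.952, 0.38], [0.0, 0.0, 0.0, 1.0]]
[0.49218758 0.32911356 0.23490432] [ 0.99300917  0.11791351 -0.0028945  -0.0045622 ]
```

View pics/wrist1.png

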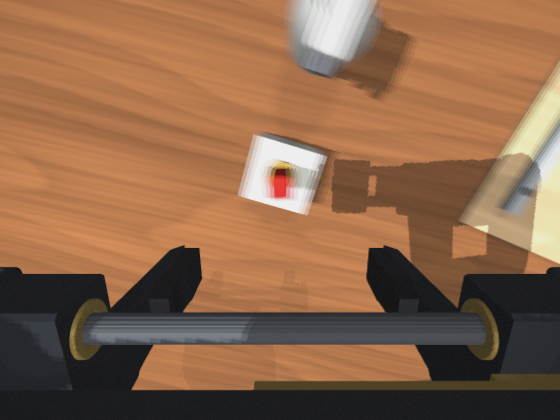

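The view shows the handle at (280,183) and square to the jaws, but there is motion blur. I'll take it again.

```bash
python3 -m crank '[{"claw":0.088,"delta_pos":[0,0,0],"rot":[0,0,0]},{"claw":0.088,"delta_pos":[0,0,0],"rot":[0,0,0]}]'
python3 - <<'E'
from cell import readout,cams
import cv2,pickle
f=cams.grab_frame('wrist'); pickle.dump(f,open('pics/wrist2.pkl','wb'));cv2.imwrite('pics/wrist2.png',cv2.resize(f['pixels'][120:230,220:350,::-1],None,fx=6,fy=5.4,interpolation=cv2.INTER_CUBIC) if 0 else cv2.resize(f['pixels'][125:225,225:345,::-1],None,fx=6,fy=6,interpolation=cv2.INTER_CUBIC)); print(readout.state()['ee_pos'],readout.state()['eef_rot'])
E
```

```text
clock: 2.45
ee_pos: [0.4913, 0.3323, 0.2335]
eef_rot: [0.993, 0.12, -0.004, -0.004]
wrist_force: [0.6, -0.0, 0.1]
opening: 0.088
[0.49133942 0.33156585 0.23357242] [ 0.99274388  0.12011071 -0.00383887 -0.00427491]
```

View pics/wrist2.png

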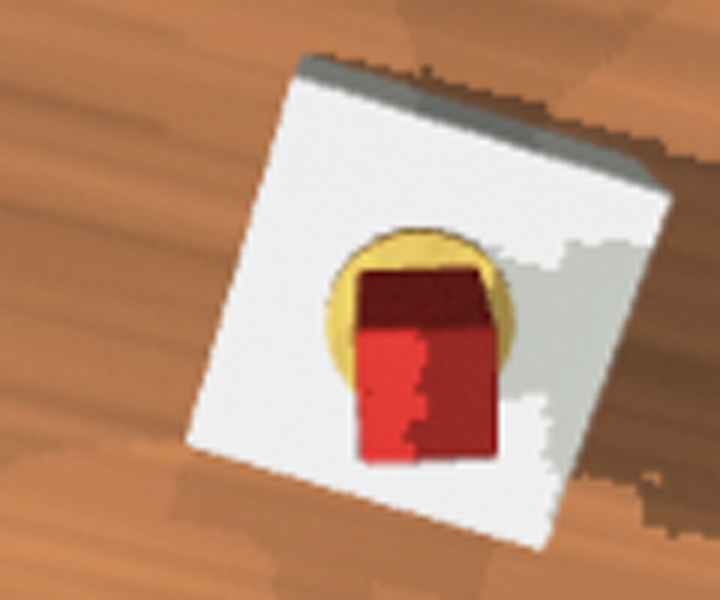

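Handle top, crop corners: (355,329), (493,326), (497,457), (361,463). Holder top: (296,76), (672,196), (543,549), (187,442).

```bash
cat > m2.py <<'E'
from h import *
def im(c,x0,y0,k): return (np.array(c,float)+.5)/k-.5+[x0,y0]
def rep(f,n,c,x0,y0,k,z):
    q=ray(f,im(c,x0,y0,k),z); d=np.roll(q,-1,0)-q
    print(n,'mean',(q.mean(0)[:2]*1000).round(1),'sides',(np.linalg.norm(d,axis=1)*1000).round(1),'ang mod90',[round(float((a+np.pi/4)%(np.pi/2)-np.pi/4),3) for a in np.arctan2(d[:,1],d[:,0])]); return q
E
python3 - <<'E'
from m2 import *
f=load('wrist2')
rep(f,'handle',[(355,329),(493,326),(497,457),(361,463)],225,125,6,.104)
rep(f,'holder',[(296,76),(672,196),(543,549),(187,442)],225,125,6,.05)
from scipy.spatial.transform import Rotation as R
from cell import readout
s=readout.state(); M=R.from_quat(s['eef_rot']).as_matrix(); print(M.round(4)); 
t=np.array([.4985,.3225,.234]); print(((t-s['ee_pos'])@M).round(4))
E
```

```text
handle mean [498.6 324.1] sides [20.9 20.7 21.  21.2] ang mod90 [0.265, 0.294, 0.29, 0.285]
holder mean [497.9 322.7] sides [69.5 69.6 69.6 69.6] ang mod90 [-0.062, -0.061, -0.063, -0.063]
[[ 0.9711  0.2384 -0.0086]
 [ 0.2385 -0.9711  0.0076]
 [-0.0066 -0.0094 -0.9999]]
[ 0.0048  0.0105 -0.0006]
```

```bash
cat > go.py <<'E'
import sys,numpy as np
from scipy.spatial.transform import Rotation as R
from cell import readout
x,y,z,yaw=map(float,sys.argv[1:5])
s=readout.state(); M=R.from_quat(s['eef_rot'])
c,n=np.cos(yaw),np.sin(yaw)
Rt=R.from_matrix(np.array([[c,n,0],[n,-c,0],[0,0,-1.]]))
print('pos',s['ee_pos'].round(4),'yaw',round(float(np.arctan2(M.as_matrix()[1,0],M.as_matrix()[0,0])),4),'F',s['wrist_force'].round(2),'T',s['torque'].round(2),'open',round(s['opening'],4),'t',round(s['clock'],2))
print('dtool mm',(1000*M.inv().apply(np.array([x,y,z])-s['ee_pos'])).round(2),'rot',(M.inv()*Rt).as_rotvec().round(4))
E
python3 go.py .4985 .3235 .233 .284
```

```text
pos [0.4913 0.3316 0.2336] yaw 0.2408 F [-0.82 -0.03 -0.52] T [ 0.04 -0.02 -0.01] open 0.0883 t 2.5
dtool mm [5.03 9.55 0.45] rot [-0.0096  0.0064 -0.0432]
```

```bash
python3 -m crank '[{"claw":0.088,"delta_pos":[0.005,0.0096,0],"rot":[-0.0096,0.0064,-0.043]},{"claw":0.088,"delta_pos":[0,0,0.035],"rot":[0,0,0]},{"claw":0.088,"delta_pos":[0,0,0.035],"rot":[0,0,0]},{"claw":0.088,"delta_pos":[0,0,0.02],"rot":[0,0,0]},{"claw":0.088,"delta_pos":[0,0,0],"rot":[0,0,0]}]'; python3 go.py .4985 .3235 .062 .284
```

```text
clock: 2.92
ee_pos: [0.5007, 0.3166, 0.1431]
eef_rot: [0.99, 0.139, 0.003, 0.0]
wrist_force: [-1.6, -0.4, -0.5]
opening: 0.0879
pos [0.5007 0.3166 0.1431] yaw 0.2784 F [-1.57 -0.45 -0.45] T [0.04 0.04 0.02] open 0.0879 t 2.92
dtool mm [-0.67 -7.33 81.12] rot [ 0.0012 -0.0054 -0.0056]
```

```bash
python3 -m crank '[{"claw":0.088,"delta_pos":[-0.0007,-0.007,0.005],"rot":[0,-0.0054,-0.005]},{"claw":0.088,"delta_pos":[0,0,0.02],"rot":[0,0,0]},{"claw":0.088,"delta_pos":[0,0,0.02],"rot":[0,0,0]},{"claw":0.088,"delta_pos":[0,0,0.01],"rot":[0,0,0]},{"claw":0.088,"delta_pos":[0,0,0],"rot":[0,0,0]}]'; python3 go.py .4985 .3235 .062 .284
```

```text
clock: 3.33
ee_pos: [0.5009, 0.3215, 0.092]
eef_rot: [0.99, 0.139, 0.003, -0.0]
wrist_force: [0.6, -0.1, -0.1]
opening: 0.088
pos [0.5009 0.3215 0.092 ] yaw 0.2787 F [ 0.58 -0.13 -0.05] T [-0.03  0.03 -0.02] open 0.088 t 3.33
dtool mm [-2.   -2.62 29.96] rot [ 0.0006 -0.0067 -0.0053]
```

```bash
python3 -m crank '[{"claw":0.088,"delta_pos":[-0.002,-0.0026,0.015],"rot":[0,-0.0067,-0.005]},{"claw":0.088,"delta_pos":[0,0,0.012],"rot":[0,0,0]},{"claw":0.088,"delta_pos":[0,0,0],"rot":[0,0,0]}]'; python3 go.py .4985 .3235 .062 .284
```

```text
clock: 3.58
ee_pos: [0.5005, 0.3241, 0.0687]
eef_rot: [0.99, 0.141, 0.003, -0.0]
wrist_force: [-1.8, 0.6, -0.4]
opening: 0.0875
pos [0.5005 0.3241 0.0687] yaw 0.2833 F [-1.79  0.56 -0.36] T [-0.03  0.05  0.01] open 0.0875 t 3.58
dtool mm [-2.14 -0.02  6.69] rot [ 0.     -0.0061 -0.0007]
```

```bash
python3 -m crank '[{"claw":0.088,"delta_pos":[-0.002,0,0.007],"rot":[0,-0.006,0]},{"claw":0.088,"delta_pos":[0,0,0],"rot":[0,0,0]}]'; python3 go.py .4985 .3235 .062 .284
```

```text
clock: 3.75
ee_pos: [0.4996, 0.3239, 0.0638]
eef_rot: [0.99, 0.141, 0.001, -0.0]
wrist_force: [-0.2, 0.3, -0.2]
opening: 0.0876
pos [0.4996 0.3239 0.0638] yaw 0.2832 F [-0.24  0.26 -0.25] T [-0.    0.04  0.06] open 0.0876 t 3.75
dtool mm [-1.14  0.06  1.84] rot [-0.0004 -0.0029 -0.0008]
```

Good enough to grip. I close in two calls.

```bash
python3 -m crank '[{"claw":0.06,"delta_pos":[-0.001,0,0.0018],"rot":[0,-0.003,0]},{"claw":0.04,"delta_pos":[0,0,0],"rot":[0,0,0]},{"claw":0.02,"delta_pos":[0,0,0],"rot":[0,0,0]},{"claw":0.015,"delta_pos":[0,0,0],"rot":[0,0,0]},{"claw":0.015,"delta_pos":[0,0,0],"rot":[0,0,0]}]' 25;  python3 -m crank '[{"claw":0.015,"delta_pos":[0,0,0],"rot":[0,0,0]},{"claw":0.015,"delta_pos":[0,0,0],"rot":[0,0,0]},{"claw":0.015,"delta_pos":[0,0,0],"rot":[0,0,0]}]' 40; python3 go.py .4985 .3235 .062 .284
```

```text
clock: 4.17
ee_pos: [0.4998, 0.324, 0.0651]
eef_rot: [0.99, 0.141, 0.002, -0.001]
wrist_force: [0.2, 0.5, -0.2]
opening: 0.0568
clock: 4.42
ee_pos: [0.4999, 0.3241, 0.0654]
eef_rot: [0.99, 0.141, 0.002, -0.001]
wrist_force: [-0.2, 0.3, 0.1]
opening: 0.0366
pos [0.4999 0.3241 0.0654] yaw 0.2831 F [-0.24  0.26  0.13] T [-0.    0.04 -0.01] open 0.0366 t 4.42
dtool mm [-1.53  0.17  3.44] rot [-0.0009 -0.0049 -0.0009]
```

```bash
python3 -m crank '[{"claw":0.015,"delta_pos":[-0.0012,0,0.003],"rot":[0,-0.005,0]},{"claw":0.015,"delta_pos":[0,0,0.0005],"rot":[0,0,0]},{"claw":0.015,"delta_pos":[0,0,0.0005],"rot":[0,0,0]},{"claw":0.015,"delta_pos":[0,0,0],"rot":[0,0,0]}]' 40; python3 go.py .4985 .3235 .062 .284
```

```text
clock: 4.75
ee_pos: [0.4988, 0.3238, 0.0619]
eef_rot: [0.99, 0.141, 0.0, -0.0]
wrist_force: [0.5, 0.5, -0.0]
opening: 0.0215
pos [0.4988 0.3238 0.0619] yaw 0.2831 F [ 0.5   0.45 -0.01] T [ 0.    0.02 -0.03] open 0.0215 t 4.75
dtool mm [-0.39  0.18 -0.14] rot [-0.0008 -0.0002 -0.0009]
```

Gripped at 21.5 mm opening. When stored, the TCP is at (0.4988, 0.3238, 0.0619). Lifting now.

```bash
python3 -m crank '[{"claw":0.015,"delta_pos":[0,0,-0.01],"rot":[0,0,0]},{"claw":0.015,"delta_pos":[0,0,-0.02],"rot":[0,0,0]},{"claw":0.015,"delta_pos":[0,0,-0.025],"rot":[0,0,0]},{"claw":0.015,"delta_pos":[0,0,-0.025],"rot":[0,0,0]},{"claw":0.015,"delta_pos":[0,0,-0.02],"rot":[0,0,0]}]' 40;python3 -m crank '[{"claw":0.015,"delta_pos":[0,0,0],"rot":[0,0,0]},{"claw":0.015,"delta_pos":[0,0,0],"rot":[0,0,0]}]';  python3 go.py .4985 .3235 .16 .284
python3 - <<'E'
from cell import readout,cams
import cv2,pickle
f=cams.grab_frame('scene'); pickle.dump(f,open('pics/scene1.pkl','wb'));cv2.imwrite('pics/scene1.png',cv2.resize(f['pixels'][90:290,360:540,::-1],None,fx=3,fy=3,interpolation=cv2.INTER_CUBIC))
E
```

```text
clock: 5.17
ee_pos: [0.4967, 0.3227, 0.1625]
eef_rot: [0.99, 0.141, -0.006, 0.001]
wrist_force: [-0.0, -0.1, -1.4]
opening: 0.0222
clock: 5.33
ee_pos: [0.498, 0.3233, 0.1674]
eef_rot: [0.99, 0.141, -0.002, -0.0]
wrist_force: [1.1, 0.3, -0.6]
opening: 0.0218
pos [0.498  0.3233 0.1674] yaw 0.2831 F [ 1.11  0.34 -0.64] T [-0.01 -0.    0.02] open 0.0218 t 5.33
dtool mm [ 0.58 -0.03  7.43] rot [-0.0006  0.0033 -0.0009]
```

View pics/scene1.png

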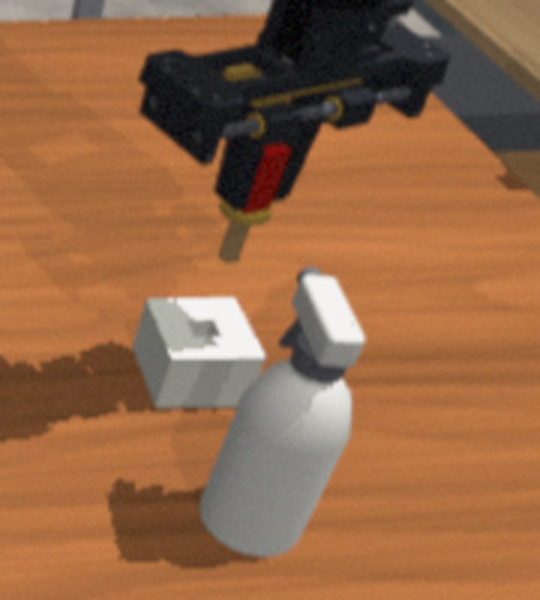

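The stick is upright and clear of the holder, whose socket at (205,330) in the crop is empty. I turn the tool to the jig's yaw (-0.163), so that tool x = jig x and tool y = -jig y.

```bash
python3 -m crank '[{"claw":0.015,"delta_pos":[0,0,0],"rot":[0,0,0.112]},{"claw":0.015,"delta_pos":[0,0,0],"rot":[0,0,0.112]},{"claw":0.015,"delta_pos":[0,0,0],"rot":[0,0,0.112]},{"claw":0.015,"delta_pos":[0,0,0],"rot":[0,0,0.112]},{"claw":0.015,"delta_pos":[0,0,0],"rot":[0,0,0]}]';  python3 go.py .536 -.0703 .15 -.163
```

```text
clock: 5.8
ee_pos: [0.4958, 0.3224, 0.1608]
eef_rot: [0.996, -0.092, -0.006, 0.003]
wrist_force: [-0.2, 0.4, -1.4]
opening: 0.0218
pos [0.4958 0.3224 0.1608] yaw -0.1851 F [-0.24  0.42 -1.42] T [0.03 0.01 0.01] open 0.0218 t 5.8
dtool mm [111.91 378.54  11.98] rot [ 0.0065  0.0122 -0.022 ]
```

```bash
for i in 1 2; do python3 -m crank '[{"claw":0.015,"delta_pos":[0.011,0.037,0],"rot":[0,0,0]},{"claw":0.015,"delta_pos":[0.011,0.037,0],"rot":[0,0,0]},{"claw":0.015,"delta_pos":[0.011,0.037,0],"rot":[0,0,0]},{"claw":0.015,"delta_pos":[0.011,0.037,0],"rot":[0,0,0]},{"claw":0.015,"delta_pos":[0.008,0.028,0],"rot":[0,0,0]}]'; done; python3 -m crank '[{"claw":0.015,"delta_pos":[0,0,0],"rot":[0,0,0]}]'; python3 go.py .536 -.0703 .12 -.163
```

```text
clock: 6.22
ee_pos: [0.5133, 0.1388, 0.155]
eef_rot: [0.997, -0.078, -0.011, 0.003]
wrist_force: [0.5, 0.1, -0.7]
opening: 0.0215
clock: 6.63
ee_pos: [0.5363, -0.0517, 0.1506]
eef_rot: [0.998, -0.067, -0.015, 0.003]
wrist_force: [0.8, -0.8, -0.8]
opening: 0.0214
clock: 6.72
ee_pos: [0.5366, -0.0564, 0.1495]
eef_rot: [0.998, -0.068, -0.016, 0.003]
wrist_force: [-0.4, 0.3, -0.8]
opening: 0.0218
pos [ 0.5366 -0.0564  0.1495] yaw -0.1359 F [-0.43  0.25 -0.81] T [ 0.07  0.03 -0.06] open 0.0218 t 6.72
dtool mm [ 2.2  13.65 29.55] rot [0.0083 0.0305 0.0272]
```

```bash
python3 -m crank '[{"claw":0.015,"delta_pos":[0.002,0.0135,0.015],"rot":[0.008,0.03,0.027]},{"claw":0.015,"delta_pos":[0,0,0.015],"rot":[0,0,0]},{"claw":0.015,"delta_pos":[0,0,0],"rot":[0,0,0]}]'; python3 go.py .536 -.0703 .09 -.163
python3 - <<'E'
from cell import readout,cams
import cv2,pickle
for n in('scene','wrist'):
    f=cams.grab_frame(n); pickle.dump(f,open(f'pics/{n}3.pkl','wb'));p=f['pixels']
    if n=='scene': p=cv2.resize(p[160:310,180:350],None,fx=4,fy=4,interpolation=cv2.INTER_CUBIC)
    cv2.imwrite(f'pics/{n}3.png',p[:,:,::-1])
E
```

```text
clock: 6.97
ee_pos: [0.5356, -0.072, 0.1165]
eef_rot: [0.997, -0.079, -0.001, -0.001]
wrist_force: [-0.4, 0.6, -0.8]
opening: 0.0217
pos [ 0.5356 -0.072   0.1165] yaw -0.1579 F [-0.44  0.62 -0.76] T [ 0.    0.03 -0.01] open 0.0217 t 6.97
dtool mm [ 0.22 -1.76 26.5 ] rot [-0.0009  0.0019  0.0051]
```

View pics/scene3.png

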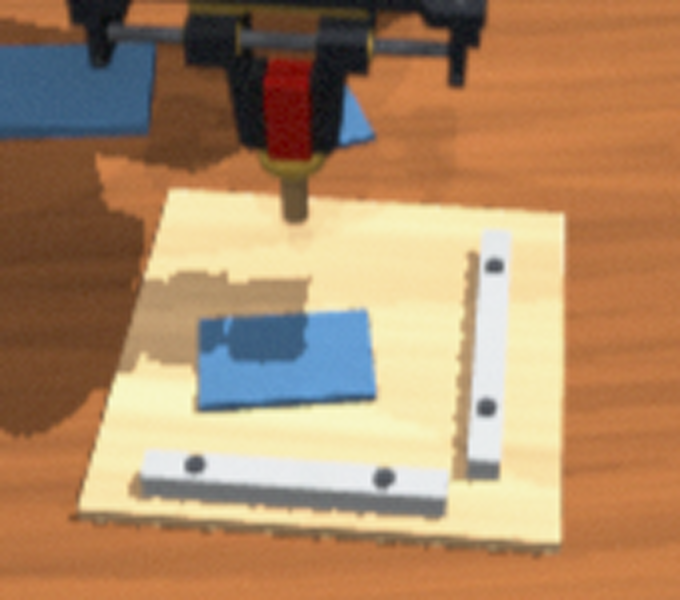

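View pics/wrist3.png

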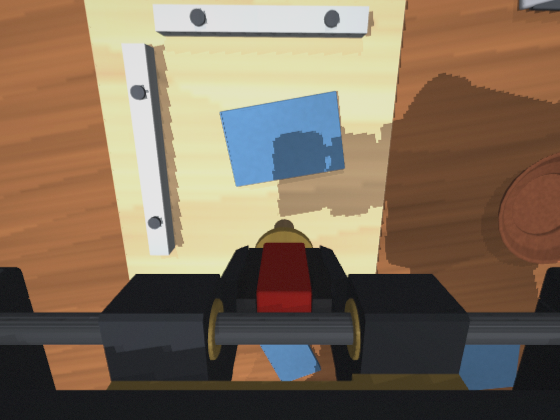

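Run:
```python
from m2 import *
f=load('wrist3')
J=np.array([578.,-48.9]);a=-.163
Rm=np.array([[np.cos(a),-np.sin(a)],[np.sin(a),np.cos(a)]])
def j(q): return ((q[:,:2]*1000-J)@Rm).round(1)
q=rep(f,'plate',[(220.5,111.5),(337,92.5),(344,168),(236.5,186)],0,0,1,.018);print(j(q),j(q).mean(0))
for n,c in dict(far=[(155,31),(367,34)],left=[(150,45),(173,250)]).items(): print(n,j(ray(f,c,.026)))
print('tip dir',j(ray(f,[(283,228)],.066)), 'tcp',j(np.array([[.5356,-.072]])))
p=f['pixels']; cv2.imwrite('pics/w3c.png',cv2.resize(p[0:200,120:390,::-1],None,fx=2.9,fy=2.9,interpolation=cv2.INTER_CUBIC))
```

```text
plate mean [588.9 -80.7] sides [88.6 57.4 87.9 58.8] ang mod90 [-0.005, -0.009, 0.011, 0.003]
[[ 37.6  18.8]
 [ 51.6 -68.7]
 [ -5.2 -77.6]
 [-20.4   9. ]] [ 15.9   -29.625]
far [[ 90.   58.8]
 [ 88.9 -85.8]]
left [[ 81.4  63.3]
 [-74.   63.5]]
tip dir [[-37.8 -29. ]] tcp [[-38.1 -29.7]]
```

View pics/w3c.png

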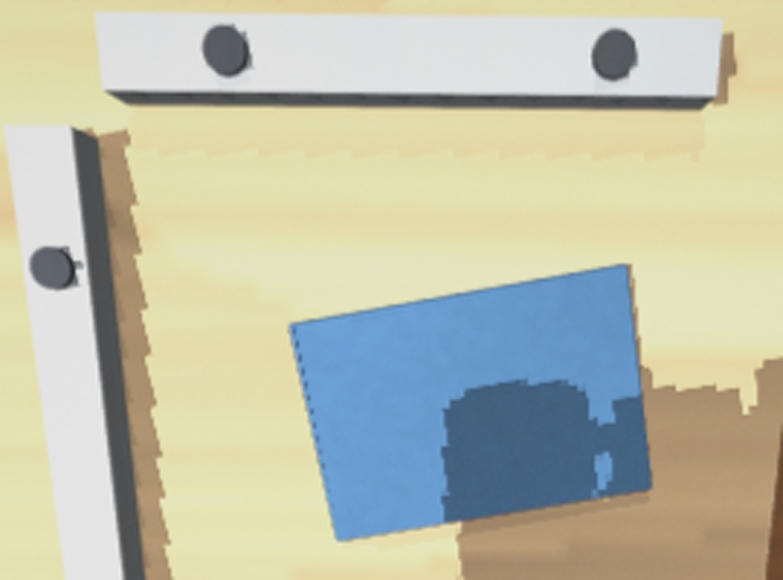

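Wrist crop: the plate's near edge centre is at about jig x = -13, the far fence at about 89-90 and the left at about 68. The tip and TCP agree in xy. Descending behind the near edge, with a target TCP z of 0.0645 (tip 0.0125).

```bash
python3 -m crank '[{"claw":0.015,"delta_pos":[0,-0.0017,0.015],"rot":[0,0.002,0.005]},{"claw":0.015,"delta_pos":[0,0,0.013],"rot":[0,0,0]},{"claw":0.015,"delta_pos":[0,0,0.007],"rot":[0,0,0]},{"claw":0.015,"delta_pos":[0,0,0.003],"rot":[0,0,0]},{"claw":0.015,"delta_pos":[0,0,0],"rot":[0,0,0]}]'; python3 go.py .536 -.0703 .0645 -.163
```

```text
clock: 7.48
ee_pos: [0.5391, -0.0675, 0.083]
eef_rot: [0.997, -0.076, 0.004, 0.001]
wrist_force: [-0.2, 0.8, -0.8]
opening: 0.0214
pos [ 0.5391 -0.0675  0.083 ] yaw -0.153 F [-0.17  0.77 -0.8 ] T [ 0.02  0.02 -0.04] open 0.0214 t 7.48
dtool mm [-2.79  3.27 18.47] rot [ 0.0007 -0.0086  0.01  ]
```

```bash
python3 -m crank '[{"claw":0.015,"delta_pos":[-0.0028,0.003,0.008],"rot":[0,-0.008,0.01]},{"claw":0.015,"delta_pos":[0,0,0.004],"rot":[0,0,0]},{"claw":0.015,"delta_pos":[0,0,0],"rot":[0,0,0]}]'; python3 go.py .536 -.0703 .0645 -.163
```

```text
clock: 7.73
ee_pos: [0.5365, -0.0699, 0.0716]
eef_rot: [0.997, -0.081, 0.001, 0.001]
wrist_force: [0.9, -0.1, -0.7]
opening: 0.0217
pos [ 0.5365 -0.0699  0.0716] yaw -0.1622 F [ 0.93 -0.05 -0.66] T [ 0.04 -0.04  0.04] open 0.0217 t 7.73
dtool mm [-0.43  0.46  7.07] rot [ 0.0012 -0.0024  0.0008]
```

```bash
python3 -m crank '[{"claw":0.015,"delta_pos":[0,0,0.005],"rot":[0.001,-0.002,0]},{"claw":0.015,"delta_pos":[0,0,0],"rot":[0,0,0]}]'; python3 go.py .536 -.0703 .0645 -.163;python3 -m crank '[{"claw":0.015,"delta_pos":[0,0,0.002],"rot":[0,0,0]},{"claw":0.015,"delta_pos":[0,0,0],"rot":[0,0,0]}]'; python3 go.py .536 -.0703 .0645 -.163;  python3 - <<'E'
from cell import readout,cams
import cv2,pickle
for n in('scene','wrist'):
    f=cams.grab_frame(n); pickle.dump(f,open(f'pics/{n}4.pkl','wb'));p=f['pixels']
    if n=='scene': p=cv2.resize(p[160:310,180:350],None,fx=4,fy=4,interpolation=cv2.INTER_CUBIC)
    cv2.imwrite(f'pics/{n}4.png',p[:,:,::-1])
E
```

```text
clock: 7.9
ee_pos: [0.5366, -0.0701, 0.0664]
eef_rot: [0.997, -0.081, 0.0, 0.0]
wrist_force: [-0.2, 0.1, -1.5]
opening: 0.0214
pos [ 0.5366 -0.0701  0.0664] yaw -0.1623 F [-0.15  0.09 -1.54] T [-0.01  0.03 -0.05] open 0.0214 t 7.9
dtool mm [-0.54  0.31  1.9 ] rot [ 0.0002 -0.0007  0.0007]
clock: 8.07
ee_pos: [0.5367, -0.0702, 0.0642]
eef_rot: [0.997, -0.081, 0.0, 0.0]
wrist_force: [-0.4, 0.1, -1.1]
opening: 0.0217
pos [ 0.5367 -0.0702  0.0642] yaw -0.1624 F [-0.44  0.09 -1.08] T [0.04 0.02 0.02] open 0.0217 t 8.07
dtool mm [-0.66  0.23 -0.26] rot [ 0.0002 -0.0008  0.0006]
```

View pics/scene4.png

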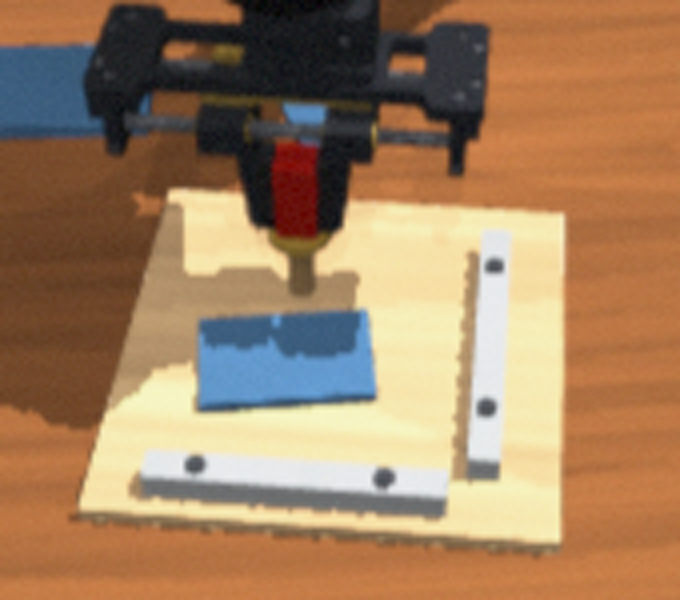

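View pics/wrist4.png

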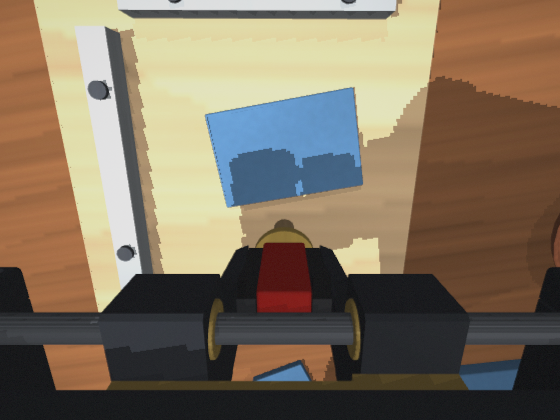

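```bash
python3 -m crank '[{"claw":0.015,"delta_pos":[0.004,0,0.0003],"rot":[0,0,0]},{"claw":0.015,"delta_pos":[0.003,0,0],"rot":[0,0,0]},{"claw":0.015,"delta_pos":[0.003,0,0],"rot":[0,0,0]},{"claw":0.015,"delta_pos":[0.001,0,0],"rot":[0,0,0]}]'
cat > jg.py <<'E'
import numpy as np,sys
from scipy.spatial.transform import Rotation as R
from cell import readout
s=readout.state();a=-.163
d=(s['ee_pos'][:2]*1000-[578.,-48.9]); c,n=np.cos(a),np.sin(a)
M=R.from_quat(s['eef_rot']); Rt=R.from_matrix(np.array([[c,n,0],[n,-c,0],[0,0,-1.]]))
F=s['wrist_force']
print('t',round(s['clock'],2),'jig',np.round([c*d[0]+n*d[1],-n*d[0]+c*d[1]],2),'z',round(s['ee_pos'][2]*1000,2),'Fjig',np.round([c*F[0]+n*F[1],-n*F[0]+c*F[1],F[2]],2),'rot',(M.inv()*Rt).as_rotvec().round(4),'open',round(s['opening'],4), 'T',s['torque'].round(2))
E
python3 jg.py
```

```text
clock: 8.5
ee_pos: [0.549, -0.0723, 0.0648]
eef_rot: [0.997, -0.081, 0.001, 0.0]
wrist_force: [0.3, -0.2, -1.4]
opening: 0.022
t 8.5 jig [-24.77 -27.78] z 64.83 Fjig [ 0.38 -0.19 -1.43] rot [ 0.0005 -0.0025  0.0006] open 0.022 T [0.04 0.03 0.02]
```

```bash
for i in 1 2; do python3 -m crank '[{"claw":0.015,"delta_pos":[0.002,0,0.0002],"rot":[0,0,0]},{"claw":0.015,"delta_pos":[0.002,0,0],"rot":[0,0,0]},{"claw":0.015,"delta_pos":[0.002,0,0],"rot":[0,0,0]},{"claw":0.015,"delta_pos":[0.002,0,0.0002],"rot":[0,0,0]},{"claw":0.015,"delta_pos":[0.002,0,0],"rot":[0,0,0]}]' >/dev/null;python3 jg.py;  done
```

```text
t 8.92 jig [-14.06 -27.64] z 64.31 Fjig [-0.82  0.38  0.04] rot [ 0.0004 -0.0014  0.0007] open 0.0219 T [ 0.09  0.17 -0.02]
t 9.33 jig [ -3.19 -27.61] z 63.78 Fjig [-0.13  0.17  0.11] rot [ 0.0003 -0.0008  0.0008] open 0.0215 T [ 0.04  0.13 -0.04]
```

```bash
python3 -m crank '[{"claw":0.015,"delta_pos":[0.002,0,-0.0008],"rot":[0,0,0]},{"claw":0.015,"delta_pos":[0.002,0,0],"rot":[0,0,0]},{"claw":0.015,"delta_pos":[0.002,0,0],"rot":[0,0,0]},{"claw":0.015,"delta_pos":[0.002,0,0],"rot":[0,0,0]},{"claw":0.015,"delta_pos":[0,0,0],"rot":[0,0,0]}]' >/dev/null;python3 jg.py;python3 - <<'E'
from cell import readout,cams
import cv2,pickle
for n in('scene','wrist'):
    f=cams.grab_frame(n); pickle.dump(f,open(f'pics/{n}5.pkl','wb'));p=f['pixels']
    if n=='scene': p=cv2.resize(p[160:310,180:350],None,fx=4,fy=4,interpolation=cv2.INTER_CUBIC)
    cv2.imwrite(f'pics/{n}5.png',p[:,:,::-1])
E
python3 jg.py
```

```text
t 9.75 jig [  6.14 -27.62] z 64.55 Fjig [-0.43  0.55  0.09] rot [ 0.0003 -0.0011  0.0008] open 0.0216 T [ 0.01 -0.01 -0.04]
t 9.85 jig [  5.87 -27.62] z 64.57 Fjig [0.23 1.18 0.05] rot [ 0.0003 -0.001   0.0008] open 0.0218 T [0.06 0.01 0.02]
```

View pics/wrist5.png

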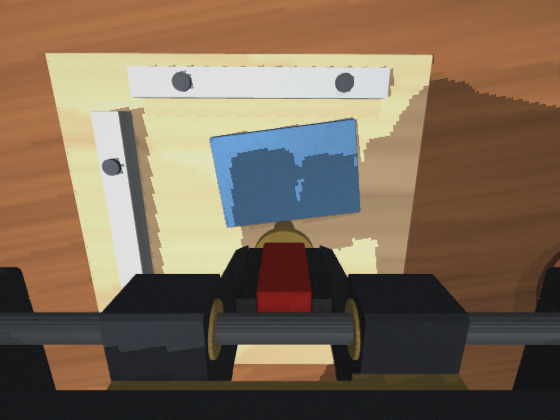

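View pics/scene5.png

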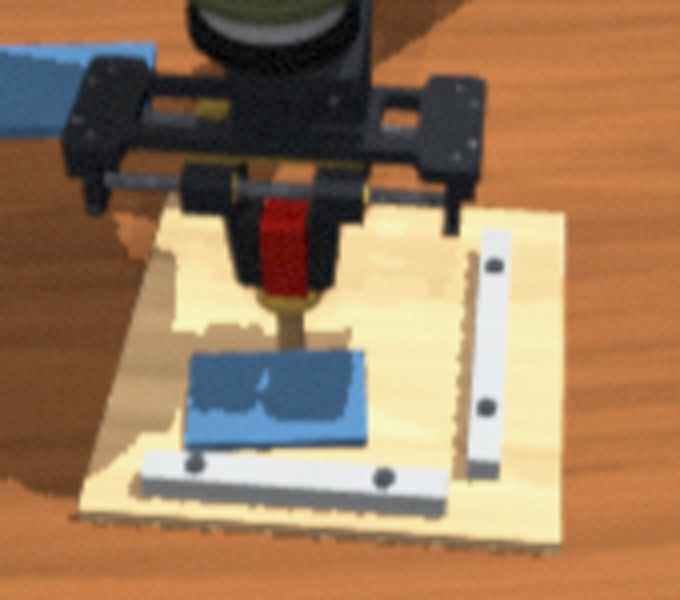

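The plate is sliding ahead of the stick, still turned about 0.1, with its right far corner about 10 mm short of the fence. I continue slower.

```bash
for i in 1 2; do python3 -m crank '[{"claw":0.015,"delta_pos":[0.001,0,0],"rot":[0,0,0]},{"claw":0.015,"delta_pos":[0.001,0,0],"rot":[0,0,0]},{"claw":0.015,"delta_pos":[0.001,0,0],"rot":[0,0,0]},{"claw":0.015,"delta_pos":[0.001,0,0],"rot":[0,0,0]},{"claw":0.015,"delta_pos":[0.001,0,0],"rot":[0,0,0]}]' >/dev/null;python3 jg.py;  done
```

```text
t 10.27 jig [ 10.75 -27.54] z 64.56 Fjig [-0.05 -0.06 -0.21] rot [ 0.0002 -0.0001  0.0008] open 0.0219 T [0.02 0.11 0.01]
t 10.68 jig [ 16.26 -27.54] z 64.56 Fjig [-1.19  0.11 -0.57] rot [0.0002 0.     0.0008] open 0.0216 T [ 0.05  0.16 -0.03]
```

```bash
python3 -m crank '[{"claw":0.015,"delta_pos":[0.001,0,0],"rot":[0,0,0]},{"claw":0.015,"delta_pos":[0.001,0,0],"rot":[0,0,0]}]' >/dev/null;python3 jg.py;python3 -m crank '[{"claw":0.015,"delta_pos":[0.001,0,0],"rot":[0,0,0]},{"claw":0.015,"delta_pos":[0.0005,0,0],"rot":[0,0,0]}]' >/dev/null;python3 jg.py
```

```text
t 10.85 jig [ 18.49 -27.51] z 64.59 Fjig [ 0.04  1.   -0.3 ] rot [0.0002 0.     0.0008] open 0.0217 T [ 0.07  0.11 -0.01]
t 11.02 jig [ 19.92 -27.39] z 64.46 Fjig [-0.48  0.77  0.35] rot [-0.0001  0.0009  0.0008] open 0.0217 T [ 0.19  0.34 -0.03]
```

```bash
python3 -m crank '[{"claw":0.015,"delta_pos":[0.0005,0,0],"rot":[0,0,0]}]' >/dev/null;python3 jg.py;python3 -m crank '[{"claw":0.015,"delta_pos":[0.0005,0,0],"rot":[0,0,0]}]' >/dev/null;python3 jg.py
```

```text
t 11.1 jig [ 20.31 -27.32] z 64.38 Fjig [-1.83  0.4   0.39] rot [-0.0002  0.0014  0.0008] open 0.0217 T [ 0.15  0.3  -0.03]
t 11.18 jig [ 20.74 -27.25] z 64.32 Fjig [-1.17  0.65 -0.52] rot [-0.0004  0.0018  0.0008] open 0.0221 T [ 0.23  0.32 -0.03]
```

```bash
for i in 1 2 3; do python3 -m crank '[{"claw":0.015,"delta_pos":[0.0004,0,0],"rot":[0,0,0]}]' >/dev/null;python3 jg.py;done
```

```text
t 11.27 jig [ 21.07 -27.18] z 64.28 Fjig [-1.18  0.77 -0.38] rot [-0.0005  0.002   0.0009] open 0.0215 T [ 0.2   0.28 -0.  ]
t 11.35 jig [ 21.43 -27.13] z 64.23 Fjig [-1.04  0.76  0.62] rot [-0.0005  0.0023  0.0009] open 0.022 T [ 0.14  0.23 -0.03]
t 11.43 jig [ 21.79 -27.1 ] z 64.21 Fjig [-1.46  0.92 -0.41] rot [-0.0006  0.0024  0.0009] open 0.0215 T [ 0.17  0.25 -0.  ]
```

```bash
for i in 1 2 ; do python3 -m crank '[{"claw":0.015,"delta_pos":[0.0004,0,0],"rot":[0,0,0]}]' >/dev/null;python3 jg.py;done
python3 - <<'E'
from cell import readout,cams
import cv2,pickle
for n in('wrist',):
    f=cams.grab_frame(n); pickle.dump(f,open(f'pics/{n}6.pkl','wb'));p=cv2.resize(f['pixels'][30:230,80:400],None,fx=2.5,fy=2.5,interpolation=cv2.INTER_CUBIC)
    cv2.imwrite(f'pics/{n}6.png',p[:,:,::-1])
E
python3 jg.py
```

```text
t 11.52 jig [ 22.26 -27.07] z 64.23 Fjig [-1.31  1.12 -0.02] rot [-0.0006  0.0023  0.0009] open 0.0219 T [ 0.22  0.27 -0.02]
t 11.6 jig [ 22.7  -27.05] z 64.22 Fjig [-1.61  0.26 -0.46] rot [-0.0007  0.0024  0.0009] open 0.0219 T [0.13 0.22 0.01]
t 11.65 jig [ 22.79 -27.06] z 64.21 Fjig [-0.68 -0.18 -0.31] rot [-0.0006  0.0022  0.001 ] open 0.0218 T [0.17 0.2  0.02]
```

View pics/wrist6.png

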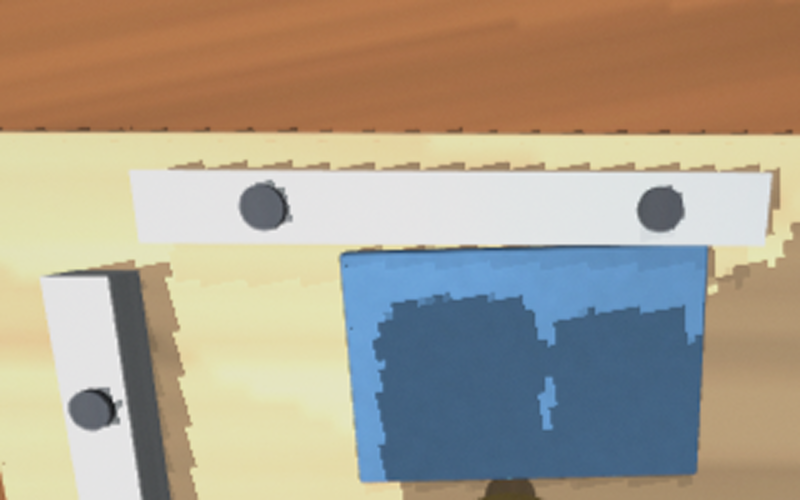

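The right far corner touches the fence and the left one is about 2 mm short. I keep going in 0.4 mm steps until the force rises.

```bash
for i in 1 2 3 ; do python3 -m crank '[{"claw":0.015,"delta_pos":[0.0004,0,0],"rot":[0,0,0]}]' >/dev/null;python3 jg.py;done
```

```text
t 11.73 jig [ 23.18 -27.07] z 64.21 Fjig [-1.05  0.82 -1.2 ] rot [-0.0007  0.0022  0.0009] open 0.0216 T [0.16 0.21 0.  ]
t 11.82 jig [ 23.67 -27.04] z 64.2 Fjig [-1.44  0.82 -0.66] rot [-0.0007  0.0021  0.0009] open 0.0219 T [ 0.19  0.2  -0.02]
t 11.9 jig [ 24.09 -27.06] z 64.19 Fjig [-2.2   1.53 -0.57] rot [-0.0007  0.0022  0.0009] open 0.0216 T [0.28 0.34 0.02]
```

```bash
for i in 1 2 ; do python3 -m crank '[{"claw":0.015,"delta_pos":[0.0003,0,0],"rot":[0,0,0]}]' >/dev/null;python3 jg.py;done
```

```text
t 11.98 jig [ 24.21 -27.02] z 64.12 Fjig [-2.46  0.48  0.89] rot [-0.0007  0.0029  0.0009] open 0.0216 T [ 0.19  0.55 -0.02]
t 12.07 jig [ 24.26 -27.03] z 64.13 Fjig [-3.    0.37  0.63] rot [-0.0008  0.0036  0.0009] open 0.0216 T [0.19 0.59 0.05]
```

```bash
for i in 1 2 3; do python3 -m crank '[{"claw":0.015,"delta_pos":[0.0005,0,0],"rot":[0,0,0]}]' >/dev/null;python3 jg.py;done
```

```text
t 12.15 jig [ 24.41 -27.  ] z 64.11 Fjig [-3.9   0.4   1.22] rot [-0.0007  0.0046  0.001 ] open 0.0217 T [0.25 0.74 0.06]
t 12.23 jig [ 24.52 -27.01] z 64.09 Fjig [-4.26  0.11  1.96] rot [-0.0007  0.0058  0.0011] open 0.0212 T [ 0.23  0.9  -0.06]
t 12.32 jig [ 24.62 -27.01] z 64.05 Fjig [-3.97 -0.79  1.69] rot [-0.0007  0.0069  0.0012] open 0.0215 T [0.23 1.   0.02]
```

Force is 4 N with no further motion, so the plate is flush (fence at about jig x = 91). Picture check while still pressing.

```bash
python3 - <<'E'
from cell import readout,cams
import cv2,pickle
for n in('wrist',):
    f=cams.grab_frame(n); pickle.dump(f,open(f'pics/{n}7.pkl','wb'));p=cv2.resize(f['pixels'][30:230,80:400],None,fx=2.5,fy=2.5,interpolation=cv2.INTER_CUBIC)
    cv2.imwrite(f'pics/{n}7.png',p[:,:,::-1])
E
python3 jg.py
```

```text
t 12.37 jig [ 24.65 -27.  ] z 64.02 Fjig [-4.64  0.41  1.23] rot [-0.0007  0.007   0.0012] open 0.0215 T [ 0.21  1.03 -0.03]
```

View pics/wrist7.png

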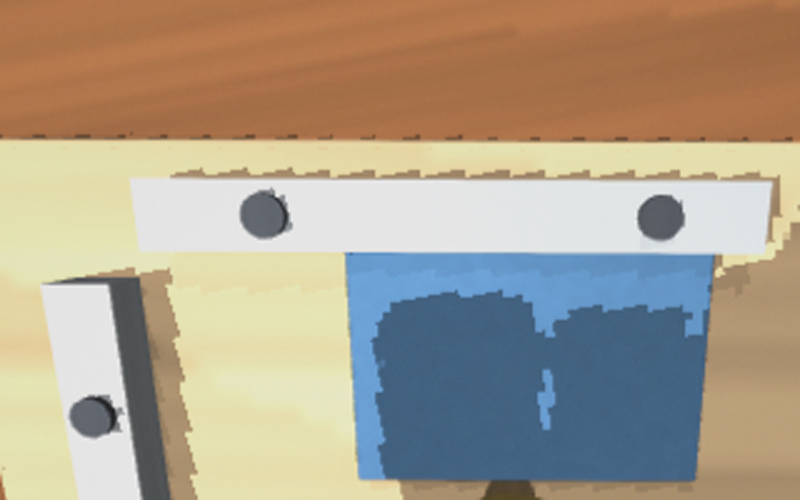

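Flush and square: both upper corners sit at the fence line, (347,253) and (714,253) in the crop. Now I back off and go round to the right (-y) edge.

```bash
python3 -m crank '[{"claw":0.015,"delta_pos":[-0.003,0,0],"rot":[0,0.003,0]},{"claw":0.015,"delta_pos":[-0.006,0,0],"rot":[0,0.002,0]},{"claw":0.015,"delta_pos":[-0.004,0,0],"rot":[0,0,0]},{"claw":0.015,"delta_pos":[0,0.01,0],"rot":[0,0,0]},{"claw":0.015,"delta_pos":[0,0.015,0],"rot":[0,0,0]}]' >/dev/null;python3 jg.py;python3 -m crank '[{"claw":0.015,"delta_pos":[0,0.015,0],"rot":[0,0,0]},{"claw":0.015,"delta_pos":[0,0.015,0],"rot":[0,0,0]},{"claw":0.015,"delta_pos":[0,0.006,0],"rot":[0,0,0]},{"claw":0.015,"delta_pos":[0,0,0],"rot":[0,0,0]}]' >/dev/null;python3 jg.py
```

```text
t 12.78 jig [ 12.54 -51.5 ] z 64.61 Fjig [0.21 0.71 0.21] rot [-0.0001 -0.0058  0.004 ] open 0.0217 T [-0.01 -0.02 -0.  ]
t 13.12 jig [ 13.46 -93.57] z 65.37 Fjig [-0.57 -0.27 -0.87] rot [ 0.0016 -0.0102  0.0017] open 0.0216 T [-0.01 -0.01 -0.  ]
```

```bash
python3 -m crank '[{"claw":0.015,"delta_pos":[0.012,0,0.0008],"rot":[0.001,-0.01,0.001]},{"claw":0.015,"delta_pos":[0.013,0,0],"rot":[0,0,0]},{"claw":0.015,"delta_pos":[0.01,0,0],"rot":[0,0,0]},{"claw":0.015,"delta_pos":[0.005,0,0],"rot":[0,0,0]},{"claw":0.015,"delta_pos":[0,0,0],"rot":[0,0,0]}]' >/dev/null;python3 jg.py
```

```text
t 13.53 jig [ 54.8 -93.3] z 64.93 Fjig [-0.18  1.05 -0.89] rot [ 0.0003 -0.0008 -0.0007] open 0.0217 T [ 0.   -0.01 -0.01]
```

```bash
python3 -m crank '[{"claw":0.015,"delta_pos":[0.005,-0.003,0.0004],"rot":[0,0,0]},{"claw":0.015,"delta_pos":[0.0015,-0.001,0],"rot":[0,0,0]},{"claw":0.015,"delta_pos":[0,0,0],"rot":[0,0,0]}]' >/dev/null;python3 jg.py
python3 - <<'E'
from cell import readout,cams
import cv2,pickle
for n in('wrist',):
    f=cams.grab_frame(n); pickle.dump(f,open(f'pics/{n}8.pkl','wb'));p=f['pixels']
    cv2.imwrite(f'pics/{n}8.png',p[:,:,::-1])
E
```

```text
t 13.78 jig [ 60.98 -88.09] z 64.27 Fjig [ 0.51  0.84 -0.96] rot [-0.0001  0.0001 -0.0001] open 0.0214 T [0.09 0.06 0.04]
```

View pics/wrist8.png

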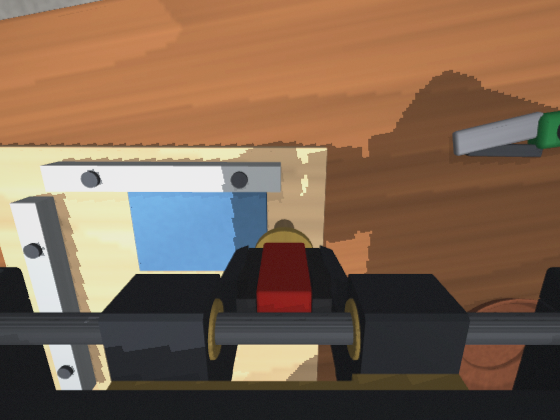

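The stick stands to the right of the plate at its middle and the plate is still flush. Pushing towards +jig y.

```bash
for i in 1 2 3; do python3 -m crank '[{"claw":0.015,"delta_pos":[0,-0.002,0],"rot":[0,0,0]},{"claw":0.015,"delta_pos":[0,-0.002,0],"rot":[0,0,0]},{"claw":0.015,"delta_pos":[0,-0.002,0],"rot":[0,0,0]},{"claw":0.015,"delta_pos":[0,-0.002,0],"rot":[0,0,0]},{"claw":0.015,"delta_pos":[0,-0.002,0],"rot":[0,0,0]}]' >/dev/null;python3 jg.py;  done
python3 - <<'E'
from cell import readout,cams
import cv2,pickle
for n in('wrist',):
    f=cams.grab_frame(n); pickle.dump(f,open(f'pics/{n}9.pkl','wb'));p=f['pixels']
    cv2.imwrite(f'pics/{n}9.png',p[:,:,::-1])
E
```

```text
t 14.25 jig [ 59.99 -77.5 ] z 64.46 Fjig [-0.41 -0.12 -1.21] rot [ 0.0002  0.0007 -0.0005] open 0.0219 T [-0.1   0.05 -0.05]
t 14.67 jig [ 59.9  -66.39] z 64.51 Fjig [-0.64 -0.34 -0.35] rot [ 0.0004  0.0007 -0.0003] open 0.0216 T [-0.06 -0.01 -0.02]
t 15.08 jig [ 59.9  -55.28] z 64.5 Fjig [ 0.67 -0.98 -0.74] rot [ 0.0004  0.0007 -0.0003] open 0.022 T [-0.05  0.09 -0.01]
```

View pics/wrist9.png

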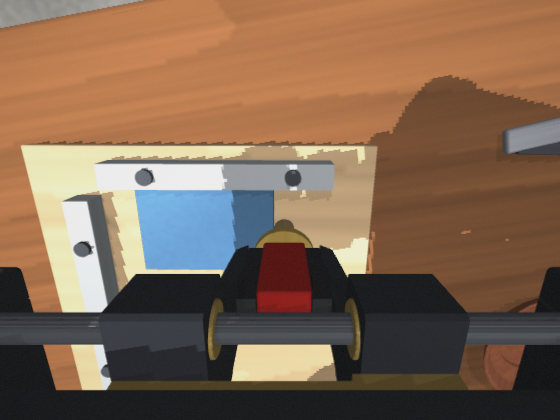

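The plate is sliding along the fence, with about 25 mm left to go.

```bash
python3 -m crank '[{"claw":0.015,"delta_pos":[0,-0.002,0],"rot":[0,0,0]},{"claw":0.015,"delta_pos":[0,-0.002,0],"rot":[0,0,0]},{"claw":0.015,"delta_pos":[0,-0.002,0],"rot":[0,0,0]},{"claw":0.015,"delta_pos":[0,-0.002,0],"rot":[0,0,0]},{"claw":0.015,"delta_pos":[0,-0.002,0],"rot":[0,0,0]}]' >/dev/null;python3 jg.py;  python3 -m crank '[{"claw":0.015,"delta_pos":[0,-0.0015,0],"rot":[0,0,0]},{"claw":0.015,"delta_pos":[0,-0.001,0],"rot":[0,0,0]},{"claw":0.015,"delta_pos":[0,-0.001,0],"rot":[0,0,0]},{"claw":0.015,"delta_pos":[0,-0.001,0],"rot":[0,0,0]},{"claw":0.015,"delta_pos":[0,-0.001,0],"rot":[0,0,0]}]' >/dev/null;python3 jg.py
```

```text
t 15.55 jig [ 59.9  -44.18] z 64.5 Fjig [-0.24  0.17 -1.94] rot [ 0.0004  0.0007 -0.0003] open 0.0216 T [-0.05  0.05 -0.02]
t 15.97 jig [ 59.89 -37.79] z 64.49 Fjig [ 0.1  -0.52 -0.91] rot [ 0.0004  0.0007 -0.    ] open 0.0216 T [-0.09  0.01  0.04]
```

```bash
for i in 1 2; do python3 -m crank '[{"claw":0.015,"delta_pos":[0,-0.0008,0],"rot":[0,0,0]},{"claw":0.015,"delta_pos":[0,-0.0008,0],"rot":[0,0,0]}]' >/dev/null;python3 jg.py; done
python3 - <<'E'
from cell import readout,cams
import cv2,pickle
for n in('wrist',):
    f=cams.grab_frame(n); pickle.dump(f,open(f'pics/{n}10.pkl','wb'));p=cv2.resize(f['pixels'][130:330,60:380],None,fx=2.5,fy=2.5,interpolation=cv2.INTER_CUBIC)
    cv2.imwrite(f'pics/{n}10.png',p[:,:,::-1])
E
```

```text
t 16.13 jig [ 59.91 -36.06] z 64.51 Fjig [ 0.35 -0.1  -0.71] rot [ 0.0004  0.0007 -0.0001] open 0.0219 T [-0.1   0.01  0.03]
t 16.3 jig [ 59.92 -34.35] z 64.53 Fjig [ 0.15 -0.61 -1.1 ] rot [ 0.0004  0.0007 -0.0002] open 0.0215 T [-0.1   0.08  0.02]
```

View pics/wrist10.png

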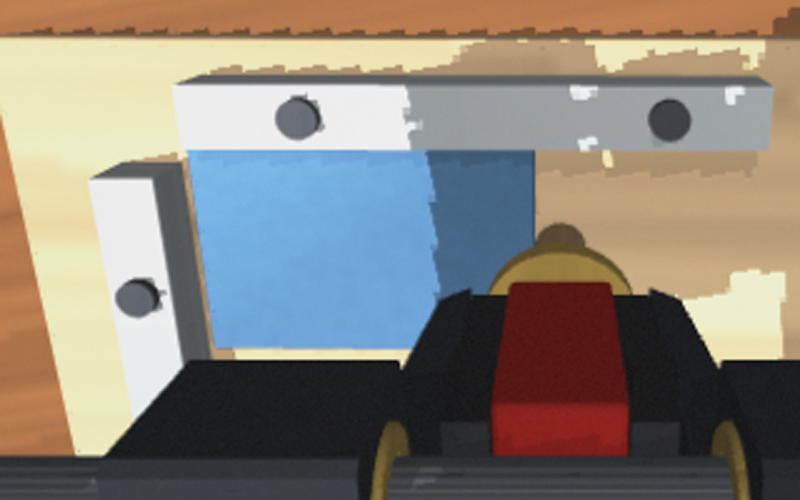

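The gap to the left fence is now a few mm at most, from (190,250) to (203,250). Slower from here.

```bash
for i in 1 2 3 4; do python3 -m crank '[{"claw":0.015,"delta_pos":[0,-0.0005,0],"rot":[0,0,0]},{"claw":0.015,"delta_pos":[0,-0.0005,0],"rot":[0,0,0]}]' >/dev/null;python3 jg.py|cut -c1-75; done
```

```text
t 16.52 jig [ 59.91 -33.15] z 64.52 Fjig [ 0.08 -1.15 -1.05] rot [ 0.0004  
t 16.68 jig [ 59.91 -32.15] z 64.52 Fjig [-0.7  -0.73 -1.14] rot [ 0.0004  
t 16.85 jig [ 59.9  -31.02] z 64.51 Fjig [ 0.19 -0.44 -0.3 ] rot [ 0.0004  
t 17.02 jig [ 59.9 -29.9] z 64.52 Fjig [-0.05 -0.29 -1.13] rot [ 0.0004  0.
```

```bash
for i in 1 2 3; do python3 -m crank '[{"claw":0.015,"delta_pos":[0,-0.0005,0],"rot":[0,0,0]}]' >/dev/null;python3 jg.py|cut -c1-140; done
```

```text
t 17.1 jig [ 59.93 -29.39] z 64.51 Fjig [-0.22 -2.18 -0.61] rot [ 0.0005  0.0007 -0.0002] open 0.0215 T [-0.32  0.04 -0.01]
t 17.18 jig [ 60.07 -29.16] z 64.57 Fjig [ 0.52 -3.15  0.13] rot [ 0.0012  0.0002 -0.0002] open 0.0216 T [-0.62 -0.06 -0.05]
t 17.27 jig [ 60.25 -29.07] z 64.63 Fjig [ 0.84 -2.98 -0.16] rot [ 0.0021 -0.0002 -0.0002] open 0.0222 T [-0.66  0.04  0.02]
```

```bash
for i in 1 2 3; do python3 -m crank '[{"claw":0.015,"delta_pos":[0,-0.0005,0],"rot":[0,0,0]}]' >/dev/null;python3 jg.py|cut -c1-140; done
python3 - <<'E'
from cell import readout,cams
import cv2,pickle
for n in('wrist',):
    f=cams.grab_frame(n); pickle.dump(f,open(f'pics/{n}11.pkl','wb'));p=cv2.resize(f['pixels'][130:330,60:380],None,fx=2.5,fy=2.5,interpolation=cv2.INTER_CUBIC)
    cv2.imwrite(f'pics/{n}11.png',p[:,:,::-1])
E
python3 jg.py
```

```text
t 17.35 jig [ 60.37 -28.96] z 64.67 Fjig [ 0.18 -3.63 -0.74] rot [ 0.0029 -0.0005 -0.0003] open 0.0217 T [-0.74  0.04  0.01]
t 17.43 jig [ 60.43 -28.85] z 64.68 Fjig [ 0.22 -3.82 -0.9 ] rot [ 0.0037 -0.0006 -0.0003] open 0.0218 T [-0.82  0.12 -0.03]
t 17.52 jig [ 60.45 -28.78] z 64.66 Fjig [ 0.55 -4.64 -0.96] rot [ 0.0045 -0.0005 -0.0004] open 0.0223 T [-0.97  0.11  0.01]
t 17.57 jig [ 60.45 -28.77] z 64.69 Fjig [ 0.44 -5.69 -0.83] rot [ 0.0045 -0.0006 -0.0004] open 0.0215 T [-1.06  0.16  0.04]
```

View pics/wrist11.png

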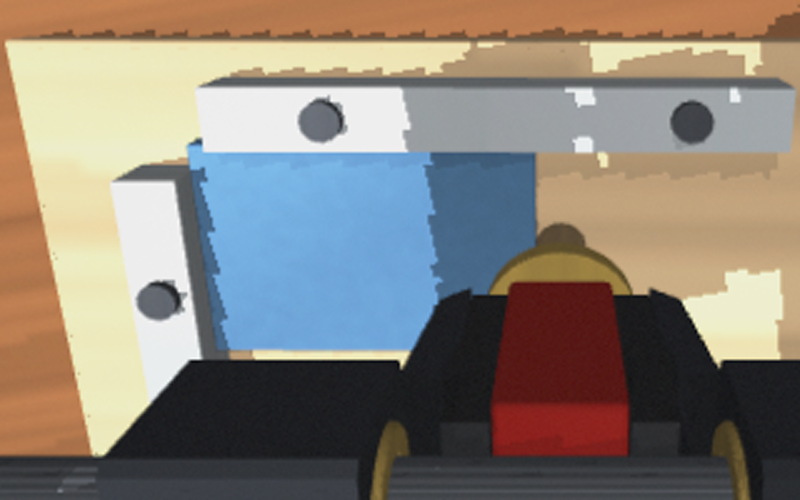

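Run:
```python
from m2 import *
J=np.array([578.,-48.9]);a=-.163
Rm=np.array([[np.cos(a),-np.sin(a)],[np.sin(a),np.cos(a)]])
def j(q): return ((q[:,:2]*1000-J)@Rm).round(1)
k=2.5
for n,e,fe,y0,x0 in (('wrist7',[(370,480),(470,480),(550,480),(690,480)],[(150,252),(760,254)],30,80),('wrist10',[(222,348),(400,348)],[(190,150),(765,150)],130,60),('wrist11',[(225,349.5),(410,349)],[(205,152),(780,152)],130,60)):
    f=load(n); print(n,'edge',j(ray(f,im(e,x0,y0,k),.018)).tolist(),'fence',j(ray(f,im(fe,x0,y0,k),.026)).tolist())
f=load('wrist11');p=f['pixels']; cv2.imwrite('pics/w11c.png',cv2.resize(p[180:275,125:285,::-1],None,fx=5,fy=5,interpolation=cv2.INTER_NEAREST))
f=load('wrist7');p=f['pixels']; cv2.imwrite('pics/w7c.png',cv2.resize(p[125:225,210:370,::-1],None,fx=5,fy=5,interpolation=cv2.INTER_NEAREST))
```

```text
wrist7 edge [[30.9, 10.2], [30.9, -16.2], [30.9, -37.3], [31.0, -74.2]] fence [[90.1, 56.1], [89.7, -84.3]]
wrist10 edge [[31.5, 59.8], [31.4, 10.4]] fence [[90.3, 56.5], [90.2, -84.4]]
wrist11 edge [[31.7, 64.3], [31.7, 13.0]] fence [[90.5, 58.2], [90.1, -82.9]]
```

View pics/w11c.png

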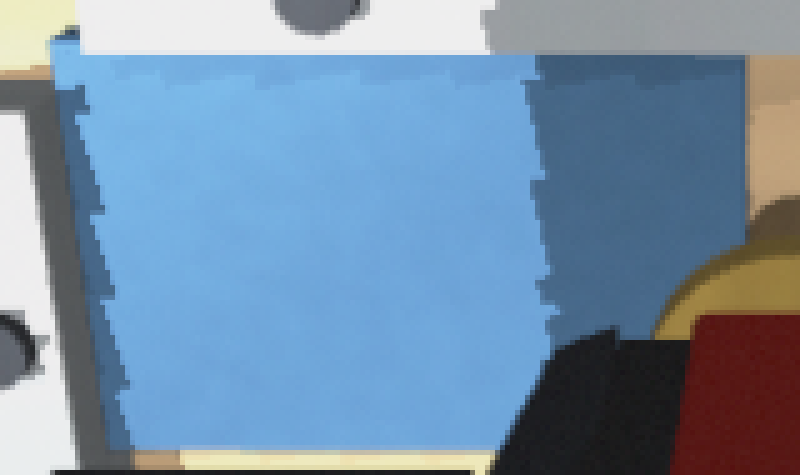

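The plate is square and at both fences. Its near edge reads jig x = 31.7 at both ends, against 30.9 when pressed flush, and its left edge runs into the left fence's foot along its whole length. The press was 3-5 N. Backing straight off, then up.

```bash
python3 -m crank '[{"claw":0.015,"delta_pos":[0,0.003,0],"rot":[0.004,0,0]},{"claw":0.015,"delta_pos":[0,0.006,0],"rot":[0,0,0]},{"claw":0.015,"delta_pos":[0,0.006,0],"rot":[0,0,0]},{"claw":0.015,"delta_pos":[0,0,-0.01],"rot":[0,0,0]},{"claw":0.015,"delta_pos":[0,0,-0.03],"rot":[0,0,0]}]' >/dev/null;python3 jg.py;python3 -m crank '[{"claw":0.015,"delta_pos":[0,0,-0.035],"rot":[0,0,0]},{"claw":0.015,"delta_pos":[0,0,-0.03],"rot":[0,0,0]},{"claw":0.015,"delta_pos":[0,0,0],"rot":[0,0,0]}]' >/dev/null; python3 jg.py; python3 go.py .4988 .3238 .16 -.163
python3 - <<'E'
from cell import readout,cams
import cv2,pickle
for n in('scene',):
    f=cams.grab_frame(n); pickle.dump(f,open(f'pics/{n}12.pkl','wb'));p=cv2.resize(f['pixels'][160:310,180:350],None,fx=4,fy=4,interpolation=cv2.INTER_CUBIC)
    cv2.imwrite(f'pics/{n}12.png',p[:,:,::-1])
E
```

```text
t 17.98 jig [ 57.47 -43.2 ] z 100.5 Fjig [-0.29  0.91 -0.93] rot [-0.0063  0.0112 -0.0007] open 0.0218 T [ 0.04 -0.   -0.02]
t 18.23 jig [ 59.12 -43.86] z 174.66 Fjig [-0.01  0.69  0.23] rot [-0.007   0.0048 -0.0013] open 0.0216 T [0.05 0.01 0.01]
pos [ 0.6292 -0.1018  0.1747] yaw -0.1643 F [0.1  0.69 0.23] T [0.05 0.01 0.01] open 0.0216 t 18.23
dtool mm [-198.21 -398.39   18.4 ] rot [-0.007   0.0048 -0.0013]
```

View pics/scene12.png

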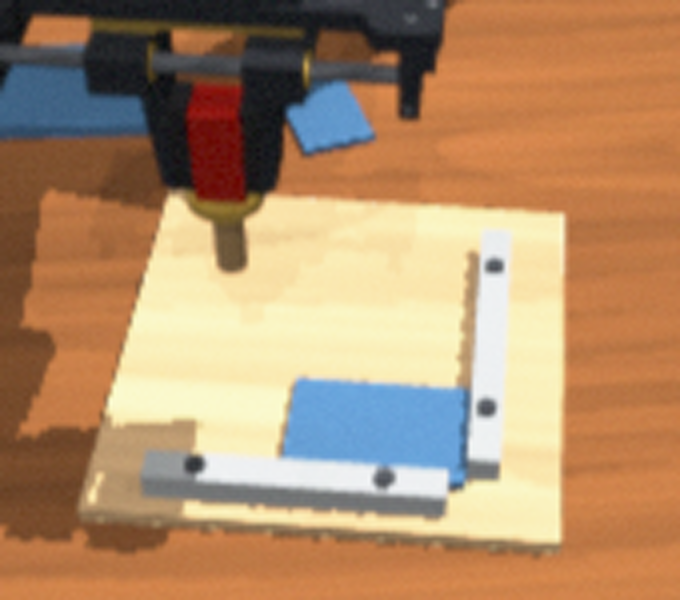

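The plate sits snug in the corner at (375,425) in the crop, and the stick has no contact. Returning to the holder.

```bash
for i in 1 2; do python3 -m crank '[{"claw":0.015,"delta_pos":[-0.019,-0.035,0],"rot":[0,0,0]},{"claw":0.015,"delta_pos":[-0.019,-0.035,0],"rot":[0,0,0]},{"claw":0.015,"delta_pos":[-0.019,-0.035,0],"rot":[0,0,0]},{"claw":0.015,"delta_pos":[-0.019,-0.035,0],"rot":[0,0,0]},{"claw":0.015,"delta_pos":[-0.014,-0.026,0],"rot":[0,0,0]}]'>/dev/null; done;  python3 -m crank '[{"claw":0.015,"delta_pos":[0,0,0],"rot":[0,0,0]}]'; python3 go.py .4988 .3238 .14 -.163
```

```text
clock: 19.2
ee_pos: [0.4953, 0.2678, 0.1687]
eef_rot: [0.996, -0.086, -0.011, -0.005]
wrist_force: [0.5, 1.0, -0.3]
opening: 0.022
pos [0.4953 0.2678 0.1687] yaw -0.1719 F [ 0.55  0.98 -0.25] T [ 0.02  0.04 -0.01] open 0.022 t 19.2
dtool mm [ -5.44 -55.54  29.22] rot [-0.0079  0.0237 -0.0089]
```

```bash
python3 -m crank '[{"claw":0.015,"delta_pos":[-0.003,-0.03,0],"rot":[-0.008,0.02,-0.009]},{"claw":0.015,"delta_pos":[-0.001,-0.02,0.008],"rot":[0,0,0]},{"claw":0.015,"delta_pos":[0,-0.001,0.008],"rot":[0,0,0]},{"claw":0.015,"delta_pos":[0,0,0],"rot":[0,0,0]}]'>/dev/null;   python3 go.py .4983 .3230 .14 -.163
```

```text
pos [0.4972 0.3213 0.1495] yaw -0.1595 F [-0.7  -0.66 -0.2 ] T [ 0.    0.04 -0.02] open 0.0215 t 19.53
dtool mm [ 0.85 -1.9   9.45] rot [0.0028 0.0081 0.0035]
```

```bash
python3 -m crank '[{"claw":0.015,"delta_pos":[0.0009,-0.0019,0.01],"rot":[0.003,0.008,0.003]},{"claw":0.015,"delta_pos":[0,0,0.004],"rot":[0,0,0]},{"claw":0.015,"delta_pos":[0,0,0],"rot":[0,0,0]}]'>/dev/null;   python3 go.py .4983 .3230 .12 -.163;  python3 - <<'E'
from cell import readout,cams
import cv2,pickle
for n,b in(('scene',(130,260,380,500)),('side',(180,300,120,270)),('wrist',(150,310,200,370))):
    f=cams.grab_frame(n); pickle.dump(f,open(f'pics/{n}13.pkl','wb'));p=cv2.resize(f['pixels'][b[0]:b[1],b[2]:b[3]],None,fx=4,fy=4,interpolation=cv2.INTER_CUBIC)
    cv2.imwrite(f'pics/{n}13.png',p[:,:,::-1])
E
```

```text
pos [0.4981 0.3201 0.1336] yaw -0.1642 F [-0.27  0.18 -0.17] T [ 0.08 -0.02 -0.02] open 0.0216 t 19.78
dtool mm [-0.18 -2.89 13.63] rot [ 0.0019  0.0033 -0.0012]
```

View pics/scene13.png

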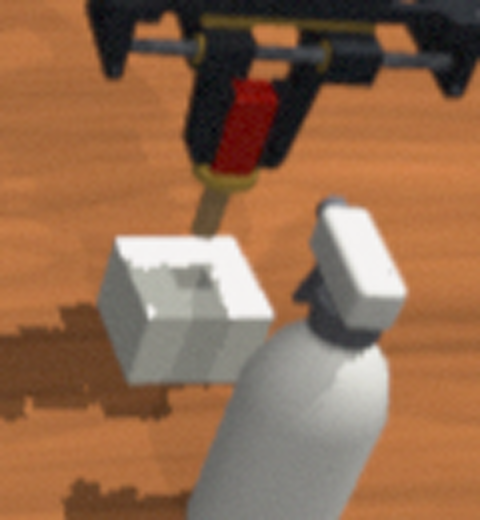

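View pics/side13.png

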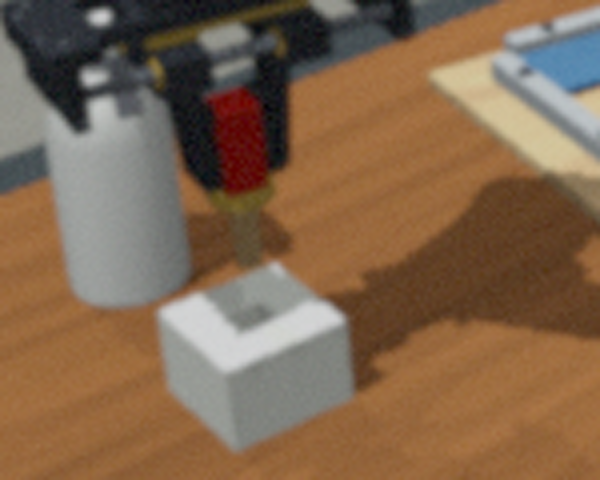

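View pics/wrist13.png

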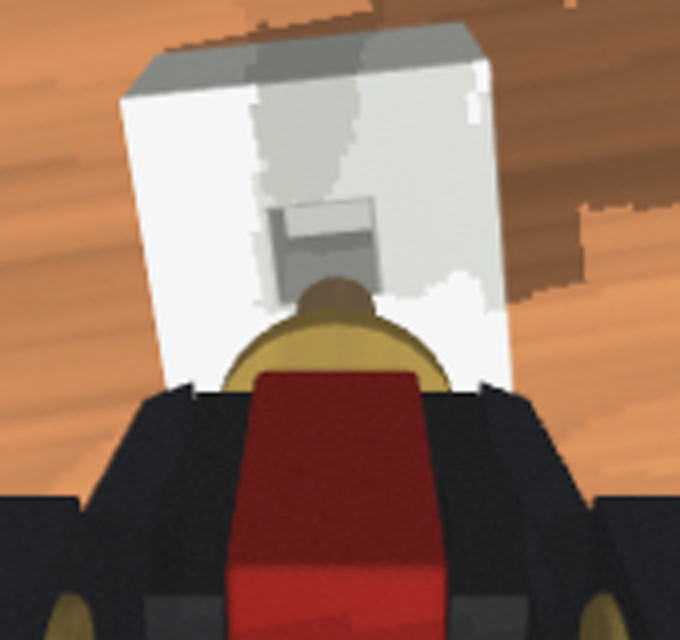

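Run:
```python
from m2 import *
f=load('wrist13')
rep(f,'socket top edge',[(268,208),(374,197),(382,291),(280,304)],200,150,4,.05)
q=ray(f,im([(124,98),(488,60),(510,390),(166,390)],200,150,4),.05);print((q*1000).round(1))
print('tip front',(ray(f,im([(337,278)],200,150,4),.0817)*1000).round(1), 'tip sides',(ray(f,im([(300,306),(377,306)],200,150,4),.0817)*1000).round(1))
```

```text
socket top edge mean [498.6 322.4] sides [20.7 19.5 20.4 20.1] ang mod90 [-0.058, -0.074, -0.03, -0.062]
[[534.9 354.9  50. ]
 [530.7 286.3  50. ]
 [462.9 290.5  50. ]
 [474.4 359.5  50. ]]
tip front [[504.2 319.4  81.7]] tip sides [[500.2 326.5  81.7]
 [498.  313.5  81.7]]
```

The socket is at about (498.6, 322.4) and the tip agrees with the TCP within 1 mm. Target TCP is (0.4987, 0.3226). I lower to just above the socket first.

```bash
python3 -m crank '[{"claw":0.015,"delta_pos":[0.0002,-0.0025,0.008],"rot":[0.002,0.003,-0.001]},{"claw":0.015,"delta_pos":[0,0,0.006],"rot":[0,0,0]},{"claw":0.015,"delta_pos":[0,0,0],"rot":[0,0,0]}]'>/dev/null;   python3 go.py .4987 .3226 .106 -.163
```

```text
pos [0.5    0.3226 0.121 ] yaw -0.1643 F [-0.05  0.36  0.08] T [ 0.02  0.05 -0.05] open 0.0219 t 20.18
dtool mm [-1.33  0.23 14.95] rot [-0.0028 -0.004  -0.0013]
```

```bash
python3 -m crank '[{"claw":0.015,"delta_pos":[-0.0013,0.0002,0.006],"rot":[-0.003,-0.004,-0.001]},{"claw":0.015,"delta_pos":[0,0,0.005],"rot":[0,0,0]},{"claw":0.015,"delta_pos":[0,0,0],"rot":[0,0,0]}]'>/dev/null;   python3 go.py .4987 .3226 .0985 -.163
```

```text
pos [0.4985 0.3225 0.1086] yaw -0.1632 F [-0.27 -0.28 -0.59] T [0.   0.   0.04] open 0.0217 t 20.43
dtool mm [ 0.2  -0.13 10.12] rot [ 0.0007  0.0008 -0.0002]
```

```bash
python3 -m crank '[{"claw":0.015,"delta_pos":[0,0,0.005],"rot":[0.0007,0.0008,0]},{"claw":0.015,"delta_pos":[0,0,0.004],"rot":[0,0,0]},{"claw":0.015,"delta_pos":[0,0,0],"rot":[0,0,0]}]'>/dev/null;   python3 go.py .4987 .3226 .0619 -.163; python3 -m crank '[{"claw":0.015,"delta_pos":[0,0,0.004],"rot":[0,0,0]},{"claw":0.015,"delta_pos":[0,0,0],"rot":[0,0,0]}]'>/dev/null;   python3 go.py .4987 .3226 .0619 -.163
```

```text
pos [0.4984 0.3226 0.0984] yaw -0.1629 F [ 0.24  0.22 -0.63] T [-0.02  0.   -0.02] open 0.0215 t 20.68
dtool mm [ 0.35 -0.08 36.52] rot [0.0002 0.0003 0.0001]
pos [0.4983 0.3226 0.0939] yaw -0.1629 F [ 0.42 -0.28 -1.48] T [ 0.04  0.01 -0.  ] open 0.0214 t 20.85
dtool mm [ 0.38 -0.08 32.02] rot [0.0002 0.0004 0.0001]
```

Tip at about 0.042, which is 8 mm inside the socket, with no contact force. Going down.

```bash
python3 -m crank '[{"claw":0.015,"delta_pos":[0.0003,0,0.007],"rot":[0,0,0]},{"claw":0.015,"delta_pos":[0,0,0.007],"rot":[0,0,0]},{"claw":0.015,"delta_pos":[0,0,0.006],"rot":[0,0,0]},{"claw":0.015,"delta_pos":[0,0,0.003],"rot":[0,0,0]},{"claw":0.015,"delta_pos":[0,0,0],"rot":[0,0,0]}]'>/dev/null;   python3 go.py .4987 .3226 .0619 -.163
```

```text
pos [0.4987 0.3225 0.0683] yaw -0.1629 F [ 0.4  -0.23 -0.21] T [ 0.11 -0.03 -0.04] open 0.0221 t 21.27
dtool mm [ 0.01 -0.09  6.44] rot [0.0002 0.0003 0.0001]
```

```bash
python3 -m crank '[{"claw":0.015,"delta_pos":[0,0,0.003],"rot":[0,0,0]},{"claw":0.015,"delta_pos":[0,0,0],"rot":[0,0,0]}]'>/dev/null;   python3 go.py .4987 .3226 .0619 -.163;for i in 1 2 3; do python3 -m crank '[{"claw":0.015,"delta_pos":[0,0,0.001],"rot":[0,0,0]}]'>/dev/null;   python3 go.py .4987 .3226 .0619 -.163; done
```

```text
pos [0.4986 0.3225 0.0648] yaw -0.1629 F [-0.03  0.47 -0.88] T [0.02 0.03 0.01] open 0.0217 t 21.43
dtool mm [ 0.08 -0.11  2.85] rot [0.0004 0.0008 0.0001]
pos [0.4988 0.3225 0.0639] yaw -0.1629 F [ 0.42  0.34 -0.41] T [ 0.02 -0.05 -0.01] open 0.0215 t 21.52
dtool mm [-0.1  -0.04  2.01] rot [0.0002 0.0003 0.0001]
pos [0.4988 0.3226 0.0629] yaw -0.1629 F [-0.08  0.46 -1.17] T [ 0.08 -0.02 -0.05] open 0.022 t 21.6
dtool mm [-0.15 -0.    1.03] rot [0.0001 0.0001 0.0001]
pos [0.4989 0.3226 0.062 ] yaw -0.1629 F [ 0.11 -0.39  0.2 ] T [ 0.09 -0.02 -0.02] open 0.0215 t 21.68
dtool mm [-0.23  0.06  0.13] rot [-0.0002 -0.0002  0.0001]
```

```bash
for i in 1 2; do python3 -m crank '[{"claw":0.015,"delta_pos":[0,0,0.0006],"rot":[0,0,0]}]'>/dev/null;   python3 go.py .4987 .3226 .0619 -.163; done
```

```text
pos [0.4989 0.3227 0.0618] yaw -0.1628 F [-2.92 -0.79  6.9 ] T [-0.23  0.42  0.02] open 0.0214 t 21.77
dtool mm [-0.23  0.1  -0.12] rot [-0.0003 -0.0005  0.0002]
pos [0.499  0.3226 0.0617] yaw -0.1627 F [-3.73 -1.05  6.64] T [-0.16  0.45 -0.05] open 0.0219 t 21.85
dtool mm [-0.24  0.09 -0.16] rot [-0.0003 -0.0008  0.0003]
```

The collar is down: a 7 N upward reaction at TCP z 0.0618, the same as when first gripped. Releasing.

```bash
python3 -m crank '[{"claw":0.026,"delta_pos":[0,0,-0.0002],"rot":[0,0,0]},{"claw":0.035,"delta_pos":[0,0,0],"rot":[0,0,0]},{"claw":0.05,"delta_pos":[0,0,0],"rot":[0,0,0]},{"claw":0.06,"delta_pos":[0,0,0],"rot":[0,0,0]},{"claw":0.06,"delta_pos":[0,0,0],"rot":[0,0,0]}]' 10;python3 -m crank '[{"claw":0.06,"delta_pos":[0,0,0],"rot":[0,0,0]},{"claw":0.06,"delta_pos":[0,0,0],"rot":[0,0,0]}]'; python3 go.py .4987 .3226 .0619 -.163
```

```text
clock: 22.27
ee_pos: [0.4993, 0.3228, 0.0625]
eef_rot: [0.997, -0.081, 0.001, -0.0]
wrist_force: [0.4, 0.2, 0.6]
opening: 0.0508
clock: 22.43
ee_pos: [0.4993, 0.3228, 0.0624]
eef_rot: [0.997, -0.081, 0.001, -0.0]
wrist_force: [0.5, -0.2, -0.3]
opening: 0.06
pos [0.4993 0.3228 0.0624] yaw -0.1627 F [ 0.52 -0.19 -0.3 ] T [0.06 0.01 0.01] open 0.06 t 22.43
dtool mm [-0.59  0.3   0.49] rot [-0.0011 -0.0022  0.0003]
```

```bash
python3 -m crank '[{"claw":0.06,"delta_pos":[0,0,-0.01],"rot":[0,0,0]},{"claw":0.06,"delta_pos":[0,0,-0.02],"rot":[0,0,0]},{"claw":0.06,"delta_pos":[0,0,-0.03],"rot":[0,0,0]},{"claw":0.06,"delta_pos":[0,0,-0.035],"rot":[0,0,0]},{"claw":0.06,"delta_pos":[0,0,-0.03],"rot":[0,0,0]}]';python3 -m crank '[{"claw":0.06,"delta_pos":[-0.02,0,-0.03],"rot":[0,0,0]},{"claw":0.06,"delta_pos":[-0.03,0,-0.01],"rot":[0,0,0]},{"claw":0.06,"delta_pos":[-0.03,0,0],"rot":[0,0,0]},{"claw":0.06,"delta_pos":[0,0,0],"rot":[0,0,0]},{"claw":0.06,"delta_pos":[0,0,0],"rot":[0,0,0]}]'
python3 - <<'E'
from cell import readout,cams
import cv2,pickle
for n,b in(('scene',(165,280,380,500)),('side',(180,300,120,270)),('wrist',(0,420,0,560))):
    f=cams.grab_frame(n); pickle.dump(f,open(f'pics/{n}14.pkl','wb'));k=4 if n!='wrist' else 1;p=cv2.resize(f['pixels'][b[0]:b[1],b[2]:b[3]],None,fx=k,fy=k,interpolation=cv2.INTER_CUBIC)
    cv2.imwrite(f'pics/{n}14.png',p[:,:,::-1])
    if n=='scene': cv2.imwrite('pics/jig14.png',cv2.resize(f['pixels'][200:300,195:335,::-1],None,fx=5,fy=5,interpolation=cv2.INTER_CUBIC))
E
```

```text
clock: 22.85
ee_pos: [0.4965, 0.3215, 0.1877]
eef_rot: [0.997, -0.081, -0.005, 0.003]
wrist_force: [0.3, 0.2, -0.0]
opening: 0.0601
clock: 23.27
ee_pos: [0.4173, 0.3354, 0.2421]
eef_rot: [0.997, -0.082, 0.003, -0.002]
wrist_force: [0.0, 0.2, 0.6]
opening: 0.0599
```

View pics/scene14.png

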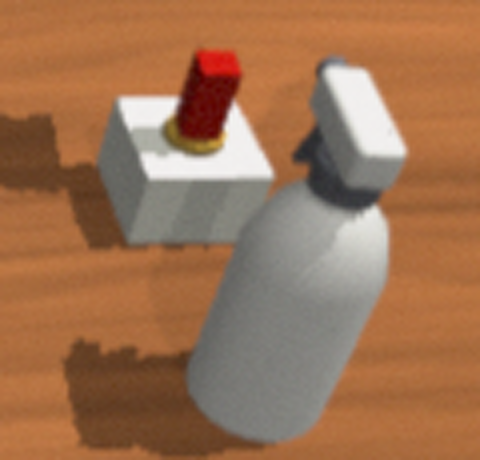

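View pics/side14.png

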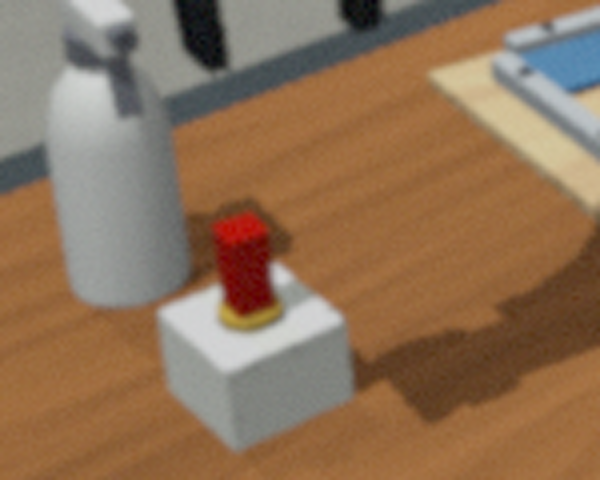

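View pics/jig14.png

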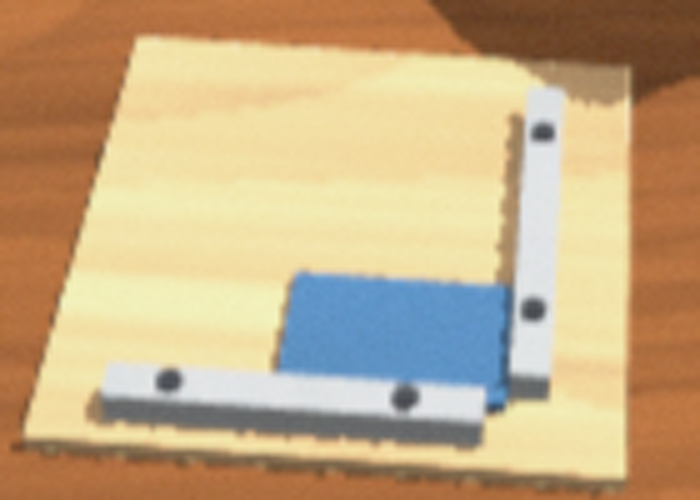

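The stick stands upright with its collar on the holder, and the plate is in the corner with no visible gap. One numeric check before handing in.

```bash
python3 - <<'E'
from m2 import *
f=load('scene14')
J=np.array([578.,-48.9]);a=-.163
Rm=np.array([[np.cos(a),-np.sin(a)],[np.sin(a),np.cos(a)]])
def j(q): return ((q[:,:2]*1000-J)@Rm).round(1).tolist()
print('near edge',j(ray(f,im([(296,272),(505,285.5)],195,200,5),.018)),'right near/far',j(ray(f,im([(295,272),(279,373)],195,200,5),.018)))
rep(f,'handle top',[(196,53),(233,53),(240,73),(198,73)],380,165,4,.104)
hs=load('side14'); 
for n in('scene','side'):
    d0,d1=load(n+'0')['pixels'],load(n+'14')['pixels']
    if n=='scene':
        for lab,b in dict(saucer=(200,250,115,185),clip=(270,310,55,165),bottle=(180,285,425,480)).items():
            print(lab,'mean diff',np.abs(d0[b[0]:b[1],b[2]:b[3]].astype(int)-d1[b[0]:b[1],b[2]:b[3]]).mean().round(2))
E
python3 go.py .4 .3 .24 -.163
```

```text
near edge [[30.3, -21.1], [30.2, 64.0]] right near/far [[30.3, -21.5], [82.4, -20.9]]
handle top mean [498.6 321.4] sides [20.5 17.8 22.9 18.2] ang mod90 [-0.068, -0.171, -0.069, -0.303]
saucer mean diff 2.25
clip mean diff 2.32
bottle mean diff 2.83
pos [0.4184 0.3351 0.2406] yaw -0.1658 F [ 0.04 -0.48  0.69] T [-0.02 -0.01 -0.01] open 0.0603 t 23.42
dtool mm [-12.35  37.62   0.5 ] rot [-0.0029 -0.0032 -0.0028]
```

```bash
python3 -c "
from cell import arm; print(arm.close_job())"
```

```text
the job is handed in; nothing more can be done
None
```

The plate is in the corner against both fences, the stick is back down in its holder, and I handed the job in at about 23.4 s. The hand-in reports no verdict.

- **Pushing:** I pressed the plate against the far fence, reading about 4–4.6 N on the wrist. Then I slid it along that fence and pressed it against the left one, reading about 3–5.7 N. No reading came near the 10 N limit.
- **Plate:** in the last pictures it is parallel to the fences within about 0.002 rad, with no visible gap at either one.
- **Stick:** it seated at the same height it was gripped at (TCP z 0.0617 against 0.0619 m), with about 7 N pushing back up. It stands upright within about 2 mm of the socket centre.
- **Other things:** the saucer, clipper and bottle look the same in the before and after pictures. The gripper is open and touching nothing.

**Disagreement:** camera readings of the plate's near edge varied from 30.2 to 31.7 mm along jig x. Touch implies about 31, so the far-fence gap is confirmed only to roughly 1 mm, against the 1.5 mm allowed.

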